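# Fit the sprung score roller between its two cups

### The job

The dice-game score roller is lying on its low wooden rest. Pick it up and fit it into its holder: steel spring pin in the open green-cheeked cup, brass pin in the round brass cup, pressing the spring in far enough, but gently, to get past the brass cup's mouth and then easing it back until the brass pin is fully home. Leave it level in both cups, and leave the other things on the shelf where they are.

Things in the scene. Friction and masses are not known exactly. Their poses are not given: they have to be found in the camera images.
- roller: Score roller lying level on the rest: pale bamboo barrel, 24 mm diameter, 110 mm long, about 130 g (80 to 180). Origin: middle of the barrel, on its axis, 36 mm above the shelf at the start; own y runs along the axis towards the green end, which points to the robot's left (within 30 degrees). The middle can be gripped from above, fingers either side
- roller_pin (a point): tip of the roller's fixed brass pin (yellow-banded end), on the axis, 69 mm from the barrel's middle towards its -y. The pin is 10 mm in diameter, stands 14 mm out of the barrel, its last 4 mm tapering to 5 mm diameter
- roller_green (a point): middle of the barrel's end face at the wide green band, on the axis, 55 mm from the barrel's middle (+y). From it the sprung steel pin, 10 mm diameter, slick nylon tip, stands 30 mm out when free; it can be pressed in 19 mm, then stops hard. About 3 N starts it, plus 0.6 N per mm: 6.6 N at 6 mm, 12.6 N at 16 mm, 14.4 N at 19 mm. Free roller, tip to tip: 154 mm
- holder: Roller holder, fixed: dark wooden base 100 x 220 x 12 mm. Origin: centre of its underside; y along its length, +y to the robot's left (within 26 degrees), z up. On it a grey cradle: a bar (top at z = 24 mm) with an open cup at +y and a round cup at -y, facing each other. Seated, the roller lies along y, green end to +y, axis level at z = 75 mm, spring pressed 6 mm
- holder_middle (a point): point on the base, x = y = 0, z = 75 mm in the holder's frame: nominal place of the seated barrel's middle. BEWARE: the cradle with both cups is clamped anywhere from -8 to +8 mm along y from nominal, new each time; no measured pose shows it, so feel for it. Roller on holder (both cups added) over 30 N does damage
- holder_open (a point): nominal place (see holder_middle) of the open cup: on its back plate's face, y = +79 mm, z = 75 mm. The plate is flat, upright, 44 mm wide, top at z = 120 mm. On its lower part, green cheeks 8 mm deep leave an open-topped slot 15 mm wide, floor z = 70, flared up to z = 92 mm. The steel pin can be pressed on the plate above the cheeks and slid down it into the slot
- holder_round (a point): nominal place (see holder_middle) of the round brass cup's floor, y = -69 mm, z = 78 mm, on the bore axis. Bore 16 mm, 10 mm deep, mouth at y = -59 mm; outside 26 mm, top at z = 91 mm, nothing near is higher. Plate to mouth is always 138 mm, plate to floor 148 mm: to pass the mouth the spring must be pressed at least 16 of its 19 mm
- rest: low wooden rest, fixed, 70 x 130 mm; four little blocks 27 mm high carry the roller, 40 mm either side of the rest's middle along y, reaching 16 mm either side of the centre line. Origin: centre of the underside
- die: bystander: brass-coloured die, 20 mm, origin under its centre
- egg_cup: bystander: ceramic egg cup, 50 mm wide, 60 mm high, origin under its centre
- dice_tower: bystander: black plastic dice tower, 160 mm high, about 145 x 80 mm with its tray, origin under the tower
- bamboo_pot: bystander: bamboo pot with sticks, 90 mm wide, 150 mm high, origin under its centre
Not all that is in view belongs to the job. There is more than one size of the roller; the job needs the larger. What is shaped like the rest but orange is not meant.

How it is judged (in metres and radians):
On the way:
1. the roller is lifted off its rest (z of roller in the frame of rest above 0.07 m and contact force between the fingers and roller above 0.5 N), for 0.1 s.
At the end, for the whole second after the job is handed in: The spring holds the roller at rest in both cups: axis at 72.5 to 78 mm at pin tip and green end, within 4 mm of the centre line, pin tip within 9.5 mm of its nominal place along y; forces roller on holder add up to 8 to 17.5 N (spring eased, brass pin home) (x of roller_pin in the frame of holder between -0.004 and 0.004 m and x of roller_green in the frame of holder between -0.004 and 0.004 m and z of roller_pin in the frame of holder between 0.0725 and 0.078 m and z of roller_green in the frame of holder between 0.0725 and 0.078 m and y of roller_pin in the frame of holder between -0.0785 and -0.0595 m and contact force between roller and holder between 8 and 17.5 N and linear speed of roller below 0.01 m/s and angular speed of roller below 0.2 rad/s); the robot touches nothing.
It fails at once if the roller presses on the holder with more than 30 N, both cups added (contact force between roller and holder above 30 N).
It fails at once if the fingers or arm push the holder with more than 25 N (contact force between any of the fingers, the arm and holder above 25 N).
It fails at once if the die, egg cup, dice tower or bamboo pot is shoved more than 20 mm or tipped (distance of any of die, egg_cup, dice_tower, bamboo_pot from where it was at the start of the episode above 0.02 m or angle between any of die, egg_cup, dice_tower, bamboo_pot's own z axis and vertical above 0.4 rad).
It also fails if it takes over 64 s, if anything falls off the work surface, if the arm or the gripper's body presses on something with over 40 N, if the wrist force passes 120 N, or if a joint passes its speed limit or range.

### The arm

A 6-joint arm with a two-finger parallel gripper is mounted at the origin on the work surface. World frame = base frame: x ahead of the robot, y to its left, z up, the work surface at z = 0. Lengths are in mm, angles in rad, forces in N, time in s.
With the tool pointing down it reaches from about 400 to 825 mm from the base axis. Payload 7 kg.
Tool frame: the origin (TCP) lies between the finger pads; the fingertips stand 17 mm ahead of it and the grasp point (between the pads) lies 2 mm behind it (bot.tips_ahead is the distance from the TCP to the fingertips, in mm); z points along the fingers, y is the direction in which the jaws open and shut (so a half turn about z gives the same grasp; the last joint's range is limited). The gripper opens to 88 mm and grips with 3 to 60 N. Pads are 19 mm wide; open, the fingers measure 130 mm over their backs; the gripper's body (78 mm by 193 mm) begins 47 mm behind the grasp point.
Start: joints at [0.288, 0.359, 0.012, 0, -1.224, -0.288], TCP at [674.978, -0.019, 222.661] pointing down, gripper open.
Joint ranges: [-3.07, 3.07], [-1.43, 2.12], [-1.02, 1.25], [-3.03, 1.67], [-3.05, -0], [-3.03, 3.03]. Speed limits (rad/s): [2.39, 2.39, 3.01, 3.14, 3.14, 3.14].

### API

Orientations are given as a 3x3 rotation matrix whose columns are the frame's x, y, z axes.
In Python, from cell import bot, optics, ticket, spotter gives the robot as it stands. The module is installed in compiled form; this text tells all that it offers.
- The arm moves only by the shell command python3 -m creep 'ROWS' [FORCE]. ROWS is JSON, a list that holds one entry, the list of rows, each a list of 7 numbers: the finger opening in m, from 0 to 0.0876, then the shift along the world's x, y, z in m, then the turn, a rotation vector about the world's x, y, z in rad. A call has 1 to 10 rows; each row shifts and turns the pose as measured when the row begins; what a row does not reach is not made up. A row lasts 1/12 s, in which the tool goes at most 41.7 mm and 7.16 degrees, less where a joint would pass 70% of its speed; a pose out of reach is approached as far as the arm can. A call is refused whole if a number of a shift passes 0.0417 or a number of a turn 0.125, either way. A call with a gripper value outside its range is refused whole. The fingers move at their own pace and stop on an object; FORCE is the grip in N (left out, the last holds). Time passes only in rows, so rows that do not move let the fingers close. It gives the time, the measured TCP pose, the force and the opening at its end, in the units of the state.
- bot.get_obs(): the state, without advancing time (a new reading comes with each control period).
- optics.camera(name): name is "scene" or "side" or "wrist"; returns (picture, depth): 480x640x3 uint8, red, green, blue; 480x640 float32, mm along the optical axis (not along the pixel's ray), 0 where there is no reading.
- optics.calibration(name): a dict with "camera_matrix" (3x3 intrinsics, pixels), "T" (4x4, takes a point from camera to world coordinates). Camera axes: x right, y down, z forward; pixel columns grow to the right and rows downward; lengths in mm; the calibration is good to about 2 mm. A picture is of the moment at which its call begins: read the wrist's pose just before it. calibration takes no time and is no camera call; for the wrist camera it gives the pose at the moment of the call.
- ticket.finish_job(): hands the job in, once; it reports no verdict.
Trained networks look in the newest picture that a camera, given by its name, has taken for a name from the list of things; names that differ only in an ending like _2 or _b are one class to them, and where a whole thing is asked for, a point or a joint stands for the part that bears it (a point fixed in the world has none). Each returns a list of dicts, best first, with "score" (0 to 1); they miss things now and then, are a little off and sometimes report something else, mostly with a low value. They report only what shows in the picture. A call takes as long as a camera call. They do not tell look-alikes from the thing itself.
- spotter.boxes_of(camera, target): "rect" ([left, top, right, bottom] in pixels, round what is visible of it).
- spotter.silhouettes(camera, target): "region" (480x640 bool, what is visible of it) and "rect" ([left, top, right, bottom] in pixels, round what is visible of it).
- spotter.mark_of(camera, target): "xy" ([column, row] in pixels: a listed point, or the origin of a listed thing).
The state is a dict: "clock": time; "joint_positions": joint angles; "qd": joint speeds; "joint_efforts": joint torques, N m; "tool_pos": TCP position; "orientation": TCP orientation; "wrist_force": force on the tool from outside, world axes, zero at the start; "moment": the same for the moment, N m; "grip_width": finger opening in mm.
Only numpy, scipy, OpenCV 4.12 (cv2) and the standard library are available. Lean on these libraries where they do the work, as an engineer would, in place of code of your own. Each camera call takes 0.05 s, during which the arm holds its last target.

## Working session

There is one attempt and no reset: what is moved stays moved. The work goes in short steps, Python scripts to look and compute and a shell command to move; the robot and the scene stay as the last step left them, time stands still between calls to the robot, and variables do not carry over. Pictures are saved under pics/ and viewed, and the job is handed in when it is done.

```bash
mkdir -p pics; ls; cat > h.py <<'E'
import numpy as np, cv2
from cell import bot, optics, ticket, spotter
def snap(n,f):
    p,d=optics.camera(n); cv2.imwrite('pics/'+f,p[:,:,::-1]); np.save('/tmp/'+n+'_d.npy',d); return p,d
def w(n,u,v,d):
    c=optics.calibration(n);K=np.array(c['camera_matrix']);T=np.array(c['T'])
    p=np.linalg.inv(K)@np.array([u,v,1.])*d
    return T[:3,:3]@p+T[:3,3]
def px(n,P):
    c=optics.calibration(n);K=np.array(c['camera_matrix']);T=np.array(c['T'])
    q=T[:3,:3].T@(np.array(P,float)-T[:3,3]);q=K@q;return q[:2]/q[2]
E
python3 - <<'E'
from h import *
for n in ['scene','side','wrist']:
    snap(n,n+'0.png'); c=optics.calibration(n); print(n,np.round(c['camera_matrix'],1).tolist(),np.round(c['T'],3).tolist())
    for t in ['roller','holder','rest']:
        for r in spotter.boxes_of(n,t): print(t,round(r['score'],2),np.round(r['rect']))
o=bot.get_obs(); print(o)
E
```

```text
pics
scene [[435.1, 0.0, 326.4], [0.0, 435.1, 235.3], [0.0, 0.0, 1.0]] [[0.247, 0.803, -0.543, 1232.416], [0.969, -0.197, 0.15, -229.28], [0.013, -0.563, -0.826, 1046.609], [0.0, 0.0, 0.0, 1.0]]
roller 0.75 [266. 234. 311. 260.]
roller 0.62 [299. 286. 323. 315.]
roller 0.19 [371. 178. 426. 247.]
holder 0.82 [368. 176. 428. 245.]
rest 0.78 [262. 244. 314. 277.]
rest 0.62 [194. 256. 242. 298.]
side [[534.2, 0.0, 325.8], [0.0, 534.2, 241.3], [0.0, 0.0, 1.0]] [[-0.967, -0.165, 0.197, 371.623], [-0.256, 0.595, -0.762, 866.699], [0.009, -0.787, -0.617, 820.648], [0.0, 0.0, 0.0, 1.0]]
roller 0.56 [339. 216. 353. 255.]
roller 0.32 [312. 285. 369. 390.]
holder 0.64 [311. 288. 367. 389.]
rest 0.92 [334. 182. 371. 216.]
rest 0.9 [328. 225. 360. 259.]
rest 0.69 [310. 280. 368. 391.]
wrist [[336.7, 0.0, 322.1], [0.0, 336.7, 247.2], [0.0, 0.0, 1.0]] [[-1.0, -0.0, -0.0, 674.691], [-0.0, 0.956, 0.295, -80.474], [0.0, 0.295, -0.956, 384.33], [0.0, 0.0, 0.0, 1.0]]
roller 0.87 [390.   0. 442. 145.]
roller 0.61 [224.  68. 314. 112.]
holder 0.68 [377. 250. 476. 396.]
rest 0.71 [358.   0. 460. 139.]
{'clock': 0.6, 'joint_positions': array([ 2.88115623e-01,  3.58573016e-01,  1.19114775e-02, -4.27965098e-05,
       -1.22405814e+00, -2.88112395e-01]), 'qd': array([-0.00061355, -0.00204927,  0.0009715 , -0.00024321, -0.00020866,
        0.00065592]), 'joint_efforts': array([-4.22953071e-04, -5.81988394e+01,  2.93180698e+01,  6.99968487e+00,
        1.24106021e-02, -2.89451168e-05]), 'tool_pos': array([6.74991523e+02, 1.20278488e-02, 2.22675992e+02]), 'orientation': array([[-1.13120507e-05, -9.99999998e-01,  6.20539063e-05],
       [-9.99999998e-01,  1.13157969e-05,  6.03702994e-05],
       [-6.03710014e-05, -6.20532233e-05, -9.99999996e-01]]), 'wrist_force': array([ 0.55872705,  0.01505641, -0.10814383]), 'moment': array([ 0.00086677, -0.01433266,  0.02764002]), 'grip_width': 87.51069059235269}
```

View pics/scene0.png

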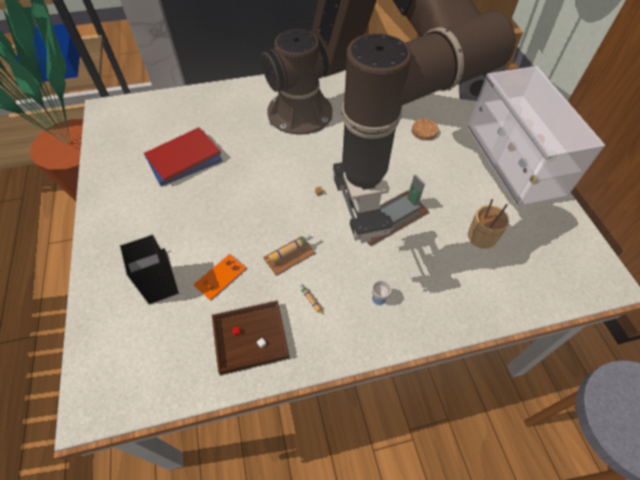

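View pics/wrist0.png

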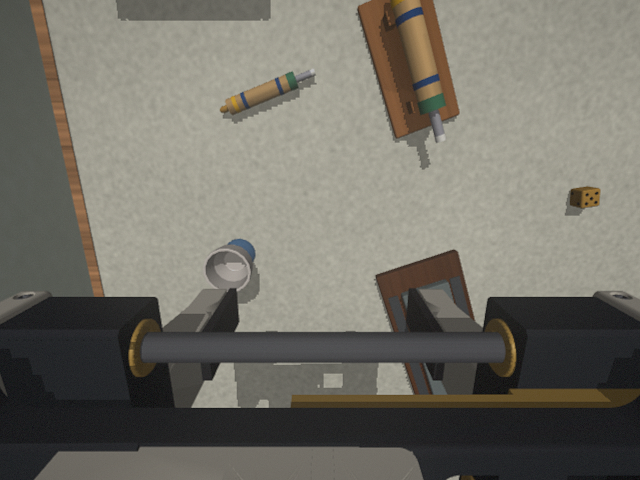

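View pics/side0.png

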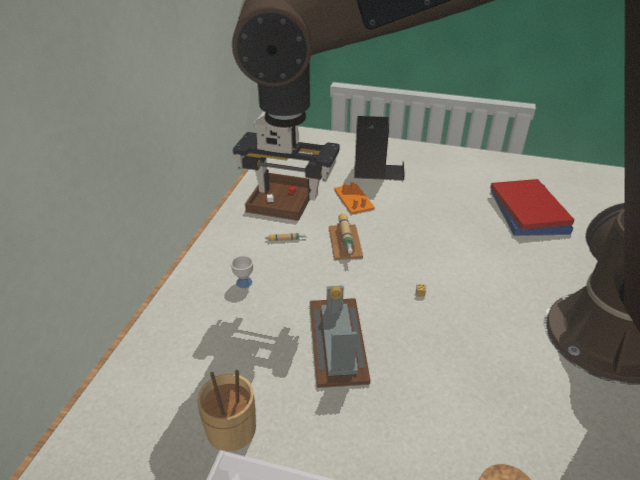

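The roller lies on the rest at scene px (290,248), and the holder is at about (398,215), partly under the arm. The small look-alike is at (311,298), the orange rest at (220,275). Next I'll get rough positions.

```bash
python3 - <<'E'
from h import *
ds=np.load('/tmp/scene_d.npy');dw=np.load('/tmp/wrist_d.npy');dd=np.load('/tmp/side_d.npy')
for n,t in [('scene','roller'),('scene','roller_pin'),('scene','roller_green'),('scene','holder'),('side','roller'),('side','holder_open'),('side','holder_round'),('side','holder'),('scene','rest'),('scene','holder_round'),('scene','holder_open'),('side','bamboo_pot'),('scene','egg_cup'),('scene','die'),('scene','dice_tower')]:
    d={'scene':ds,'side':dd}[n]
    for r in spotter.mark_of(n,t)[:2]:
        u,v=r['xy']; print(n,t,round(r['score'],2),np.round([u,v]),np.round(w(n,u,v,d[int(v),int(u)])))
for u,v in [(418,48),(432,103),(400,15),(440,138)]: print(u,v,np.round(w('wrist',u,v,dw[v,u])))
for u,v in [(335,293),(343,350),(338,340)]: print(u,v,np.round(w('side',u,v,dd[v,u])))
E
```

```text
scene roller 0.73 [309. 302.] [ 744. -137.   10.]
scene roller 0.57 [286. 248.] [ 590. -164.   49.]
scene roller_pin 0.85 [265. 260.] [ 590. -226.    6.]
scene roller_pin 0.61 [319. 314.] [ 780. -119.    1.]
scene roller_green 0.72 [303. 290.] [ 708. -146.   12.]
scene roller_green 0.7 [302. 240.] [ 577. -117.   47.]
scene holder 0.61 [392. 218.] [548. 156.  25.]
scene holder 0.34 [264. 258.] [ 581. -229.    6.]
side roller 0.79 [348. 229.] [ 580. -153.   45.]
side roller 0.76 [280. 234.] [ 745. -126.   14.]
side holder_open 0.77 [345. 351.] [495. 244.  75.]
side holder_round 0.78 [334. 291.] [549. 113.  88.]
side holder_round 0.37 [232. 430.] [631. 440.  67.]
side holder 0.69 [346. 232.] [ 581. -142.   44.]
side holder 0.56 [339. 343.] [505. 249.  98.]
scene rest 0.77 [288. 255.] [ 591. -162.    8.]
scene rest 0.63 [304. 238.] [ 540. -106.    3.]
scene holder_round 0.86 [375. 213.] [736.  10. 335.]
scene holder_open 0.9 [416. 188.] [499. 241.  81.]
scene holder_open 0.71 [304. 240.] [ 577. -111.   46.]
side bamboo_pot 0.84 [231. 432.] [633. 441.  62.]
scene die 0.64 [317. 195.] [392. -31.  -1.]
scene dice_tower 0.87 [158. 284.] [ 640. -496.   79.]
scene dice_tower 0.66 [288. 248.] [ 589. -160.   46.]
418 48 [ 590. -161.   47.]
432 103 [ 573. -116.   48.]
400 15 [ 606. -188.   42.]
440 138 [560. -85.  39.]
335 293 [549.  99.  71.]
343 350 [498. 247.  79.]
338 340 [507. 249. 106.]
```

```bash
python3 -m creep '[[[0.0876,-0.03,0.03,0,0,0,0.07],[0.0876,-0.03,0.03,0.005,0,0,0.07],[0.0876,-0.03,0.03,0.005,0,0,0.07],[0.0876,-0.03,0.03,0.005,0,0,0.07],[0.0876,-0.03,0.03,0,0,0,0.07],[0.0876,0,0,0,0,0,0],[0.0876,0,0,0,0,0,0]]]'
python3 - <<'E'
from h import *
o=bot.get_obs(); print(o['clock'],o['tool_pos'])
snap('wrist','w1.png');snap('scene','s1.png')
for t in ['holder','holder_open','holder_round','holder_middle']:
    for r in spotter.mark_of('wrist',t)[:2]: print(t,r['score'],r['xy'])
np.savez('/tmp/w1.npz',d=np.load('/tmp/wrist_d.npy'),T=optics.calibration('wrist')['T'])
E
```

```text
clock: 1.93
tool_pos: [522.9, 149.2, 235.4]
orientation: [[0.356, -0.935, -0.001], [-0.935, -0.356, -0.001], [0.001, 0.001, -1.0]]
wrist_force: [0.5, 0.1, -0.1]
grip_width: 87.8
1.9333 [522.87100369 149.21037173 235.36344267]
holder 0.67 [315.7, 220.5]
holder_open 0.89 [310.7, 305.6]
holder_round 0.81 [319.7, 162.8]
holder_middle 0.74 [314.2, 235.6]
```

View pics/w1.png

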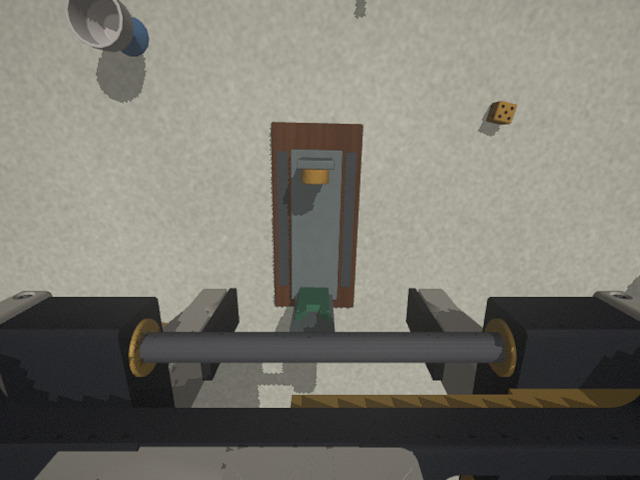

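View pics/s1.png

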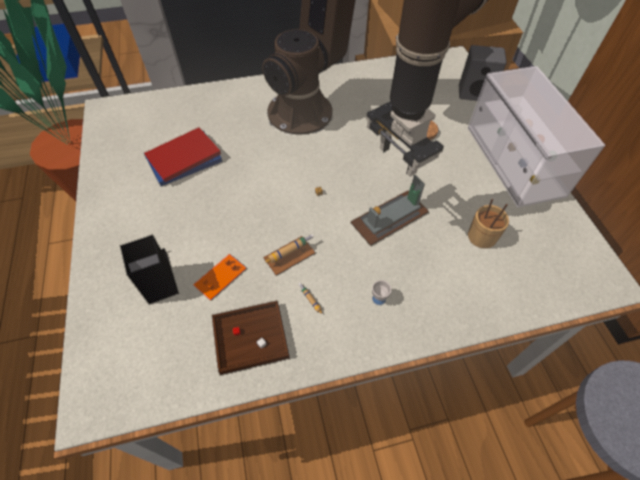

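The picture shows the holder clearly: brass cup at (315,175), green cheeks at (313,302), base from rows 123 to 306. I'll fit it from the depth.

```bash
cat > fit.py <<'E'
from h import *
def cloud(d,T,K):
    v,u=np.mgrid[0:480,0:640]; m=d>0
    P=np.stack([(u-K[0,2])/K[0,0]*d,(v-K[1,2])/K[1,1]*d,d],-1)
    return P@T[:3,:3].T+T[:3,3], m
E
python3 - <<'E'
from fit import *
z=np.load('/tmp/w1.npz');K=np.array(optics.calibration('wrist')['camera_matrix'])
P,m=cloud(z['d'],z['T'],K)
v,u=np.mgrid[0:480,0:640]
im=cv2.imread('pics/w1.png')
tab=P[60:110,200:350].reshape(-1,3);print('table z',tab[:,2].mean())
roi=(v>110)&(v<325)&(u>255)&(u<375)&m
base=roi&(P[...,2]>8)&(P[...,2]<16)&(v<308)
q=P[base][:,:2];r=cv2.minAreaRect(q.astype(np.float32));print(r,P[base][:,2].mean())
# long axis dir
b=cv2.boxPoints(r);e=[b[1]-b[0],b[2]-b[1]];l=max(e,key=np.linalg.norm);l=l/np.linalg.norm(l);l=l*np.sign(l[1])
print('axis',l,np.degrees(np.arctan2(-l[0],l[1])))
s=np.array([l[1],-l[0]]);c=np.array(r[0])
H=np.stack([(P[...,:2]-c)@s,(P[...,:2]-c)@l,P[...,2]],-1)
for lo,hi in [(18,30),(30,60),(60,95),(95,130)]:
    k=roi&(P[...,2]>lo)&(P[...,2]<hi);h=H[k];print(lo,hi,k.sum(),np.round(h.min(0)),np.round(h.max(0)),np.round(np.percentile(h,[2,50,98],axis=0),1).tolist())
for vv in list(range(150,192,3))+list(range(280,325,3)): print(vv,[np.round(H[vv,uu],1).tolist() for uu in (305,316,326)], im[vv,316].tolist())
E
```

```text
table z 0.33450731002147027
((527.7359619140625, 156.7220916748047), (100.07506561279297, 219.59033203125), 19.291051864624023) 11.051192640081853
axis [-0.33036718  0.9438525 ] 19.291063
18 30 6185 [-28. -82.  19.] [28. 93. 30.] [[-26.9, -79.7, 20.8], [-0.3, 2.6, 22.5], [26.9, 81.1, 24.4]]
30 60 456 [-22. -74.  30.] [22. 86. 60.] [[-20.8, -74.1, 30.6], [-0.2, 77.0, 45.2], [21.0, 85.5, 59.4]]
60 95 1657 [-22. -74.  60.] [22. 87. 95.] [[-19.5, -74.1, 61.7], [0.3, 76.7, 82.8], [19.8, 85.6, 93.3]]
95 130 29 [-20.  84.  95.] [22. 85. 97.] [[-18.0, 84.3, 95.0], [8.8, 84.7, 95.7], [21.3, 85.3, 96.6]]
150 [[12.3, -81.6, 23.0], [0.6, -81.8, 21.4], [-10.1, -82.0, 21.4]] [101, 103, 95]
153 [[12.3, -78.5, 22.6], [0.6, -78.7, 22.3], [-10.1, -79.0, 22.8]] [102, 106, 101]
156 [[12.3, -75.4, 21.9], [0.5, -75.7, 23.0], [-10.2, -75.9, 21.9]] [102, 103, 98]
159 [[10.4, -74.1, 64.0], [-0.0, -74.1, 59.4], [-9.8, -74.1, 54.5]] [74, 75, 69]
162 [[9.5, -72.3, 83.8], [-0.4, -72.5, 83.7], [-9.4, -72.6, 82.0]] [104, 106, 100]
165 [[9.6, -69.5, 81.5], [-0.4, -69.8, 82.1], [-9.5, -70.0, 82.6]] [103, 104, 98]
16
[... 1135 characters left out ...]
 [[9.9, 77.4, 51.9], [-2.5, 77.1, 52.0], [-13.6, 76.4, 53.0]] [62, 75, 52]
301 [[9.5, 77.2, 59.8], [-2.6, 76.8, 60.1], [-13.6, 77.3, 58.7]] [60, 76, 52]
304 [[9.2, 76.9, 67.5], [-2.7, 76.4, 68.1], [-13.5, 77.3, 65.9]] [64, 82, 52]
307 [[8.9, 77.2, 74.0], [-2.7, 79.8, 68.4], [-13.4, 77.3, 72.8]] [78, 101, 62]
310 [[8.6, 77.1, 80.9], [-2.8, 83.4, 68.3], [-13.2, 76.6, 81.0]] [79, 101, 62]
313 [[8.5, 79.9, 82.1], [-2.9, 85.2, 71.7], [-13.2, 77.3, 86.2]] [68, 71, 68]
316 [[8.5, 83.7, 81.6], [-3.0, 84.4, 79.8], [-13.2, 79.0, 89.4]] [70, 71, 66]
319 [[8.3, 85.0, 85.4], [-3.0, 85.0, 85.0], [-13.2, 81.8, 90.5]] [67, 69, 65]
322 [[8.1, 85.2, 91.3], [-3.1, 84.7, 91.7], [-13.3, 85.4, 90.2]] [69, 71, 66]
```

Holder fit: base centre (527.7,156.7), yaw 19.3°. The cradle looks shifted about +6 mm, with the plate at y≈85 and the mouth at about -53. I'll confirm that by feel. Next is the roller.

```bash
python3 -m creep '[[[0.0876,0.007,-0.035,0,0,0,0],[0.0876,0.007,-0.035,0,0,0,0.01],[0.0876,0.007,-0.035,0,0,0,0.01],[0.0876,0.007,-0.035,-0.005,0,0,0.01],[0.0876,0.007,-0.035,-0.005,0,0,0.01],[0.0876,0.007,-0.035,-0.005,0,0,0.01],[0.0876,0.007,-0.035,-0.005,0,0,0.01],[0.0876,0.005,-0.03,0,0,0,0],[0.0876,0,0,0,0,0,0],[0.0876,0,0,0,0,0,0]]]'
python3 - <<'E'
from fit import *
o=bot.get_obs(); print(o['clock'],o['tool_pos'])
im,d=snap('wrist','w2.png');T=np.array(optics.calibration('wrist')['T'])
K=np.array(optics.calibration('wrist')['camera_matrix'])
for t in ['roller','roller_pin','roller_green']:
    for r in spotter.mark_of('wrist',t)[:2]: print(t,r['score'],r['xy'])
ss=spotter.silhouettes('wrist','roller')
for s in ss: print(s['score'],s['rect'])
P,m=cloud(d,T,K)
np.savez('/tmp/w2.npz',d=d,T=T,reg=np.array([s['region'] for s in ss]))
E
```

```text
clock: 3.07
tool_pos: [581.8, -150.1, 208.3]
orientation: [[0.396, -0.918, -0.009], [-0.918, -0.396, -0.005], [0.001, 0.01, -1.0]]
wrist_force: [-1.2, 0.5, -0.3]
grip_width: 87.8
3.0667 [ 581.82955959 -150.07643649  208.31426359]
roller 0.89 [318.5, 212.5]
roller 0.55 [179.4, 182.4]
roller_pin 0.82 [322.6, 142.1]
roller_pin 0.75 [131.4, 181.7]
roller_green 0.84 [211.7, 184.7]
roller_green 0.64 [318.8, 260.9]
0.63 [132.0, 172.5, 233.5, 189.8]
0.6 [307.3, 139.6, 332.9, 294.0]
0.54 [418.4, 361.0, 430.5, 379.5]
```

View pics/w2.png

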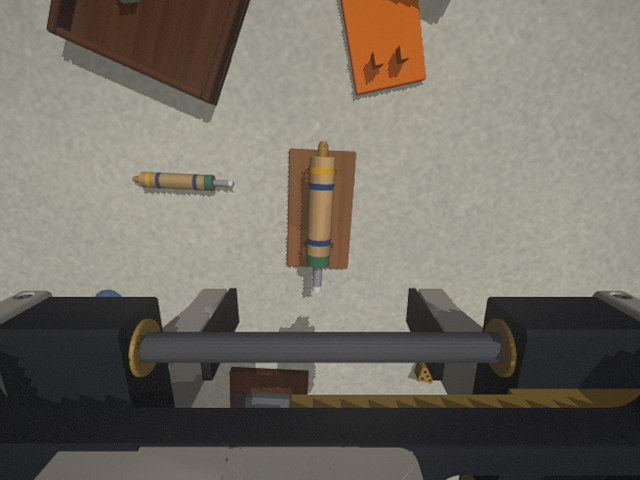

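The roller shows in full: brass pin at (323,142), green end at (318,265), steel tip at (317,292).

```bash
python3 - <<'E'
from fit import *
z=np.load('/tmp/w2.npz');K=np.array(optics.calibration('wrist')['camera_matrix'])
P,m=cloud(z['d'],z['T'],K);v,u=np.mgrid[0:480,0:640]
roi=(v>130)&(v<298)&(u>280)&(u<365)
k=roi&(P[...,2]>38);q=P[k];k2=k
print(k.sum(),q[:,2].max())
# barrel top ridge: height profile -> fit axis line on points xy with z>42
b=q[:,:2];mu=b.mean(0);vx=np.linalg.svd(b-mu)[2][0];vx*=np.sign(vx[1]);
print('axis',vx,np.degrees(np.arctan2(-vx[0],vx[1])),mu)
al=roi&(P[...,2]>24);s=(P[...,:2]-mu)@vx;x=(P[...,:2]-mu)@np.array([vx[1],-vx[0]])
a=al&(abs(x)<14)
print('along',np.percentile(s[a],[0,.5,50,99.5,100]))
bar=k&(P[...,2]>42);print('barrel',np.percentile(s[bar],[0,1,99,100]))
for t in range(-75,95,10):
    c=k&(abs(s-t)<5); 
    if c.sum(): print(t,c.sum(),np.round(np.percentile(x[c],[1,50,99]),1),np.round(np.percentile(P[c][:,2],[50,98]),1))
rb=roi&(P[...,2]>3)&(P[...,2]<20)&(abs(x)<45);r=cv2.minAreaRect(P[rb][:,:2].astype(np.float32));print('rest',r)
print('table',P[100:130,280:330,2].mean(), P[200:260,380:400,2].mean(),P[200:260,250:280,2].mean())
E
```

```text
2917 370.0263132468575
axis [-0.35791555  0.93375396] 20.97223804160748 [ 587.69455652 -163.73508854]
along [-67.28337166 -64.99793615  -2.54719903  84.93613944  87.30131379]
barrel [-64.89392106 -64.89392106  55.47705898  56.87220371]
-65 121 [-4.1  4.1  4.1] [370. 370.]
-55 153 [-11.2  -0.6  10.2] [42.  47.9]
-45 265 [-11.7  -0.1  11.3] [45.9 48.4]
-35 259 [-11.6  -0.3  11.2] [45.9 48.4]
-25 242 [-11.7   0.   10.8] [45.8 48.4]
-15 240 [-11.3  -0.2  10.6] [45.7 48.2]
-5 230 [-10.8   0.1  11.1] [45.7 48.2]
5 228 [-11.3  -0.   10.9] [45.8 48.1]
15 212 [-10.7  -0.4  10.5] [45.6 48.1]
25 220 [-11.3   0.1  11.3] [45.7 48.4]
35 212 [-11.4   0.1  10.9] [45.8 48. ]
45 213 [-11.1   0.3  11.6] [45.6 48.8]
55 141 [-11.5  -0.   11.4] [46.3 48.5]
65 64 [-3.8  0.4  3.8] [39.7 41.2]
75 68 [-4.   0.3  4.5] [39.8 40.9]
85 49 [-4.4 -0.2  4.2] [39.7 41.4]
rest ((585.2333374023438, -157.96267700195312), (70.21293640136719, 130.04306030273438), 20.726327896118164)
table 1.2265681348537187 0.9810440529505601 1.447325605680935
```

```bash
python3 -m creep '[[[0.0876,0.005,-0.012,-0.02,0.005,-0.009,-0.04],[0.0876,0,0,-0.034,0,0,0],[0.0876,0,0,-0.034,0,0,0],[0.0876,0,0,-0.034,0,0,0],[0.0876,0,0,0,0,0,0],[0.0876,0,0,0,0,0,0]]]'
python3 - <<'E'
from h import *
o=bot.get_obs(); print(o['tool_pos'],o['orientation'].round(4).tolist())
E
```

```text
clock: 3.82
tool_pos: [591.0, -152.7, 90.2]
orientation: [[0.372, -0.928, 0.015], [-0.928, -0.372, 0.0], [0.005, -0.014, -1.0]]
wrist_force: [1.7, -0.3, 2.1]
grip_width: 87.3
[ 590.98444153 -152.650004     90.19771413] [[0.3721, -0.9281, 0.0149], [-0.9282, -0.3722, 0.0004], [0.0052, -0.0139, -0.9999]]
```

```bash
python3 -m creep '[[[0.0876,-0.002,-0.005,0,0,0.008,-0.008],[0.0876,-0.002,-0.005,0,0,0.007,-0.007],[0.0876,0,0,0,0,0,0],[0.0876,0,0,0,0,0,0]]]'
python3 - <<'E'
from h import *
o=bot.get_obs(); print(o['clock'],o['tool_pos'],o['orientation'].round(4).tolist(),o['qd'].round(4))
E
```

```text
clock: 4.15
tool_pos: [590.2, -162.0, 97.0]
orientation: [[0.361, -0.933, 0.006], [-0.933, -0.361, -0.001], [0.003, -0.005, -1.0]]
wrist_force: [0.3, 1.0, -0.3]
grip_width: 87.6
4.15 [ 590.23342662 -162.0181696    97.00705318] [[0.3605, -0.9327, 0.0057], [-0.9328, -0.3605, -0.0005], [0.0025, -0.0051, -1.0]] [-0.0075 -0.018   0.0229  0.0044 -0.0204  0.001 ]
```

```bash
python3 -m creep '[[[0.0876,-0.003,0,-0.015,0,0.006,-0.002],[0.0876,0,0,-0.015,0,0,0],[0.0876,0,0,-0.015,0,0,0],[0.0876,0,0,-0.012,0,0,0],[0.0876,0,0,-0.006,0,0,0],[0.0876,0,0,0,0,0,0],[0.0876,0,0,0,0,0,0]]]'
python3 - <<'E'
from h import *
o=bot.get_obs(); print(o['clock'],o['tool_pos'],o['orientation'].round(4).tolist(),o['qd'].round(4))
E
```

```text
clock: 4.73
tool_pos: [591.5, -163.1, 38.4]
orientation: [[0.357, -0.934, 0.013], [-0.934, -0.357, -0.001], [0.005, -0.012, -1.0]]
wrist_force: [-1.0, 0.2, 0.9]
grip_width: 87.3
4.7333 [ 591.53251823 -163.08456574   38.40631536] [[0.3573, -0.9339, 0.0129], [-0.934, -0.3574, -0.0007], [0.0053, -0.0118, -0.9999]] [-0.0019  0.004   0.0007  0.0003  0.0025  0.0005]
```

```bash
python3 -m creep '[[[0.0876,-0.002,0,-0.002,0,0.007,0],[0.0876,-0.002,0,-0.002,0,0.006,0],[0.0876,0,0,0,0,0,0],[0.0876,0,0,0,0,0,0]]]'
python3 - <<'E'
from h import *
o=bot.get_obs(); print(o['clock'],o['tool_pos'],o['orientation'].round(4).tolist(),o['qd'].round(4))
snap('wrist','w3.png')
E
```

```text
clock: 5.07
tool_pos: [588.6, -163.2, 36.5]
orientation: [[0.358, -0.934, 0.002], [-0.934, -0.358, -0.001], [0.002, -0.002, -1.0]]
wrist_force: [-0.5, -0.2, -0.1]
grip_width: 87.4
5.0667 [ 588.61623599 -163.23665492   36.51372571] [[0.3575, -0.9339, 0.002], [-0.9339, -0.3575, -0.0009], [0.0016, -0.0015, -1.0]] [-0.0013 -0.0025  0.0053 -0.0006 -0.0043 -0.0002]
```

View pics/w3.png

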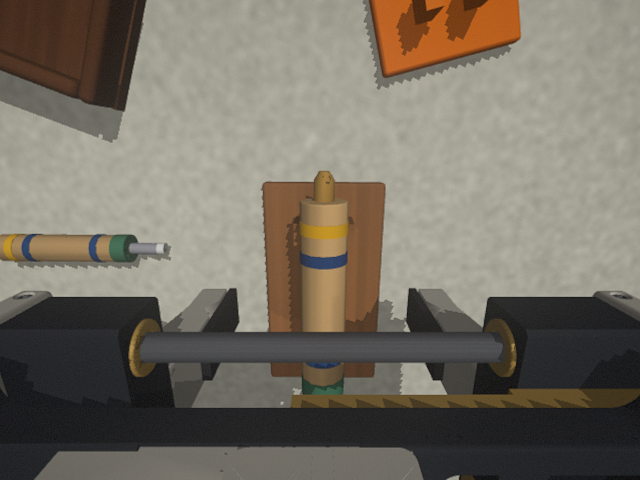

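The roller sits centred between the fingers at column 323, so I'm closing.

```bash
python3 -m creep '[[[0.0876,-0.001,0.001,-0.002,0,0,0],[0.04,0,0,0,0,0,0],[0.02,0,0,0,0,0,0],[0.0,0,0,0,0,0,0],[0.0,0,0,0,0,0,0],[0.0,0,0,0,0,0,0],[0.0,0,0,0,0,0,0],[0.0,0,0,0,0,0,0]]]' 20
python3 -m creep '[[[0.0,0,0,0,0,0,0],[0.0,0,0,0,0,0,0],[0.0,0,0,0,0,0,0]]]' 45
python3 - <<'E'
from h import *
o=bot.get_obs(); print(o['clock'],o['tool_pos'],o['orientation'].round(4).tolist(),o['qd'].round(4))
E
```

```text
clock: 5.78
tool_pos: [588.0, -162.0, 35.1]
orientation: [[0.358, -0.934, 0.003], [-0.934, -0.358, -0.001], [0.002, -0.003, -1.0]]
wrist_force: [0.5, -0.3, -0.1]
grip_width: 46.4
clock: 6.03
tool_pos: [588.0, -162.0, 35.1]
orientation: [[0.358, -0.934, 0.003], [-0.934, -0.358, -0.001], [0.002, -0.003, -1.0]]
wrist_force: [-0.4, 0.4, -0.6]
grip_width: 26.1
6.0333 [ 587.96340428 -162.04593488   35.07654931] [[0.3578, -0.9338, 0.0034], [-0.9338, -0.3578, -0.0009], [0.0021, -0.0028, -1.0]] [ 0.0001 -0.0012  0.0007  0.0007 -0.0001  0.0006]
```

```bash
python3 -m creep '[[[0.0,0,0,0,0,0,0],[0.0,0,0,0,0,0,0],[0.0,0,0,0,0,0,0],[0.0,0,0,0.003,0,0,0],[0.0,0,0,0.008,0,0,0],[0.0,0,0,0.012,0,0,0],[0.0,0,0,0.012,0,0,0],[0.0,0,0,0.012,0,0,0],[0.0,0,0,0,0,0,0],[0.0,0,0,0,0,0,0]]]' 45
python3 - <<'E'
from h import *
o=bot.get_obs(); print(o['clock'],o['tool_pos'],o['orientation'].round(4).tolist(),o['wrist_force'],o['moment'])
snap('wrist','w4.png')
E
```

```text
clock: 6.87
tool_pos: [586.7, -162.0, 85.3]
orientation: [[0.357, -0.934, 0.001], [-0.934, -0.357, -0.001], [0.001, -0.001, -1.0]]
wrist_force: [-0.0, -0.5, -1.8]
grip_width: 20.9
6.8667 [ 586.67089971 -161.97364356   85.26510791] [[0.3574, -0.9339, 0.001], [-0.9339, -0.3574, -0.0007], [0.001, -0.0007, -1.0]] [-0.00369392 -0.46993395 -1.7983937 ] [0.01540773 0.09234309 0.0188935 ]
```

View pics/w4.png

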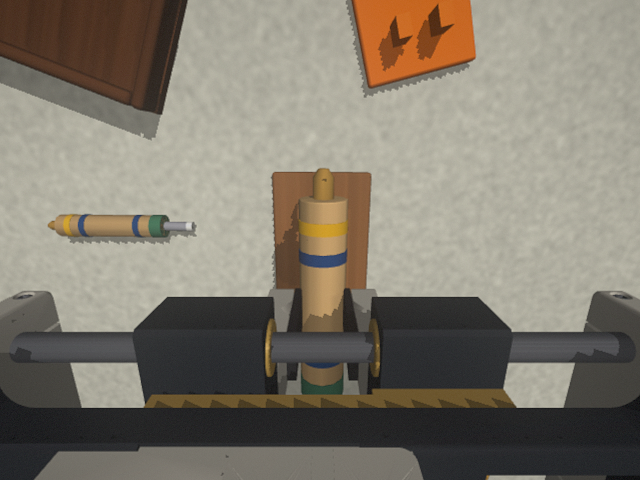

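```bash
cat > hand.py <<'E'
from fit import *
def hand(f):
    o=bot.get_obs();R=np.array(o['orientation']);t=np.array(o['tool_pos'])
    im,d=snap('wrist',f);c=optics.calibration('wrist');T=np.array(c['T']);K=np.array(c['camera_matrix'])
    P,m=cloud(d,T,K);L=(P-t)@R  # tool frame
    v,u=np.mgrid[0:480,0:640]
    roi=(v>150)&(v<310)&(u>293)&(u<355)&(L[...,2]>-18)&(L[...,2]<15)&(d>0)
    x,y,z=L[roi].T
    print('n',roi.sum(),'tool-x max (brass tip)',np.percentile(x,[0,98,99.5,100]).round(1))
    for a in range(30,80,6):
        k=(abs(x-a)<3)
        if k.sum()>5: print(a,k.sum(),'y',np.percentile(y[k],[1,50,99]).round(1),'ztop',np.percentile(z[k],[1,3,10]).round(1))
    return L,roi
E
python3 -c "
from hand import *
hand('w5.png')"
```

```text
n 6080 tool-x max (brass tip) [-1.3 65.7 68.  68.9]
30 592 y [-10.9   0.6  12.4] ztop [-12.8 -12.4 -11.9]
36 584 y [-10.8   1.   13. ] ztop [-12.7 -12.3 -11.7]
42 605 y [-10.5   1.   12.6] ztop [-13.  -12.7 -12.2]
48 633 y [-10.6   1.   12.6] ztop [-12.7 -12.3 -11.7]
54 706 y [-10.3   1.   12.5] ztop [-12.5 -12.1 -11.6]
60 269 y [-3.7  1.   5.8] ztop [-5.7 -5.4 -5. ]
66 248 y [-3.7  1.   5.7] ztop [-5.3 -5.2 -4.6]
```

```bash
python3 -m creep '[[[0.0,0,0.005,0.015,0,0,0],[0.0,-0.002,0.015,0.015,0,0,0],[0.0,-0.004,0.024,0.01,0,0,-0.003],[0.0,-0.004,0.024,0.003,0,0,-0.003],[0.0,-0.004,0.024,0,0,0,-0.003],[0.0,-0.004,0.024,0,0,0,-0.003],[0.0,-0.004,0.024,0,0,0,-0.003],[0.0,-0.004,0.024,0,0,0,-0.003],[0.0,-0.004,0.024,0,0,0,-0.003],[0.0,-0.004,0.024,0,0,0,-0.003]]]'
python3 -m creep '[[[0.0,-0.004,0.024,0,0,0,-0.003],[0.0,-0.004,0.016,0,0,0,0],[0.0,-0.004,0.01,0,0,0,0],[0.0,0,0.005,0,0,0,0],[0.0,0,0,0,0,0,0],[0.0,0,0,0,0,0,0],[0.0,0,0,0,0,0,0]]]'
cat > st.py <<'E'
from h import *
def st(C=(528.5,157.0),yaw=19.3):
    o=bot.get_obs();R=np.array(o['orientation']);t=np.array(o['tool_pos']);a=np.radians(yaw)
    yh=np.array([-np.sin(a),np.cos(a)]);xh=np.array([np.cos(a),np.sin(a)]);e=t[:2]-C
    f=np.array(o['wrist_force'])
    print('t %.2f'%o['clock'],'hx %.2f hy %.2f z %.2f'%(e@xh,e@yh,t[2]),'yaw %.2f'%np.degrees(np.arctan2(R[0,0],-R[1,0])),'tilt rot wx %.4f wy %.4f'%(-R[1,2],R[0,2]),'F hx %.1f hy %.1f z %.1f'%(f[:2]@xh,f[:2]@yh,f[2]),'M',np.round(o['moment'],2),'g %.1f'%o['grip_width'])
if __name__=='__main__': st()
E
python3 st.py
```

```text
clock: 7.8
tool_pos: [545.7, 53.7, 120.9]
orientation: [[0.326, -0.945, -0.013], [-0.945, -0.326, -0.002], [-0.002, 0.013, -1.0]]
wrist_force: [1.5, -0.3, -1.7]
grip_width: 20.5
clock: 8.38
tool_pos: [530.2, 113.7, 117.0]
orientation: [[0.327, -0.945, -0.019], [-0.945, -0.327, -0.005], [-0.002, 0.019, -1.0]]
wrist_force: [-0.7, -1.1, -1.5]
grip_width: 20.8
t 8.38 hx -12.68 hy -41.45 z 116.97 yaw 19.06 tilt rot wx 0.0046 wy -0.0186 F hx -1.0 hy -0.8 z -1.5 M [-0.03 -0.02  0.03] g 20.8
```

```bash
python3 -m creep '[[[0.0,0,0.008,0,0.002,-0.007,0.002],[0.0,0.001,0.008,0,0.002,-0.007,0.002],[0.0,0.001,0.008,0,0.001,-0.005,0],[0.0,0,0.006,0,0,0,0],[0.0,0,0,0,0,0,0],[0.0,0,0,0,0,0,0],[0.0,0,0,0,0,0,0]]]'
python3 st.py
```

```text
clock: 8.97
tool_pos: [533.1, 144.5, 116.9]
orientation: [[0.327, -0.945, 0.003], [-0.945, -0.327, 0.001], [-0.0, -0.003, -1.0]]
wrist_force: [0.6, 0.8, -1.8]
grip_width: 20.5
t 8.97 hx 0.24 hy -13.29 z 116.89 yaw 19.11 tilt rot wx -0.0009 wy 0.0025 F hx 0.8 hy 0.6 z -1.8 M [-0.07  0.06  0.01] g 20.5
```

```bash
python3 -m creep '[[[0.0,0,0,-0.003,0,0.001,0.001],[0.0,0,0,-0.003,0,0.001,0.001],[0.0,0,0,-0.001,0,0,0],[0.0,0,0,0,0,0,0],[0.0,0,0,0,0,0,0]]]'
python3 st.py; python3 -c "
from hand import *
hand('w6.png');snap('side','d6.png');snap('scene','s6.png')
im=cv2.imread('pics/d6.png')[230:420,240:440];cv2.imwrite('pics/d6c.png',cv2.resize(im,None,fx=3,fy=3,interpolation=cv2.INTER_CUBIC))"
```

```text
clock: 9.38
tool_pos: [532.9, 144.0, 108.9]
orientation: [[0.329, -0.944, -0.0], [-0.944, -0.329, 0.001], [-0.001, 0.0, -1.0]]
wrist_force: [0.2, 0.4, -1.2]
grip_width: 20.4
t 9.38 hx -0.17 hy -13.73 z 108.87 yaw 19.21 tilt rot wx -0.0006 wy -0.0004 F hx 0.3 hy 0.3 z -1.2 M [-0.05  0.03  0.01] g 20.4
n 6096 tool-x max (brass tip) [-0.7 66.  68.2 69.3]
30 600 y [-11.1   0.8  12.7] ztop [-13.4 -13.  -12.5]
36 582 y [-11.1   0.8  12.7] ztop [-13.4 -13.  -12.4]
42 604 y [-10.7   0.8  12.3] ztop [-13.6 -13.2 -12.8]
48 634 y [-10.8   0.8  12.3] ztop [-13.5 -13.1 -12.5]
54 719 y [-10.6   0.8  12.2] ztop [-12.9 -12.7 -12.1]
60 272 y [-4.   0.8  5.5] ztop [-6.6 -6.2 -5.7]
66 245 y [-3.9  0.8  5.5] ztop [-6.2 -6.  -5.4]
72 13 y [-0.9  1.2  3. ] ztop [-4.  -3.8 -3.3]
```

View pics/w6.png

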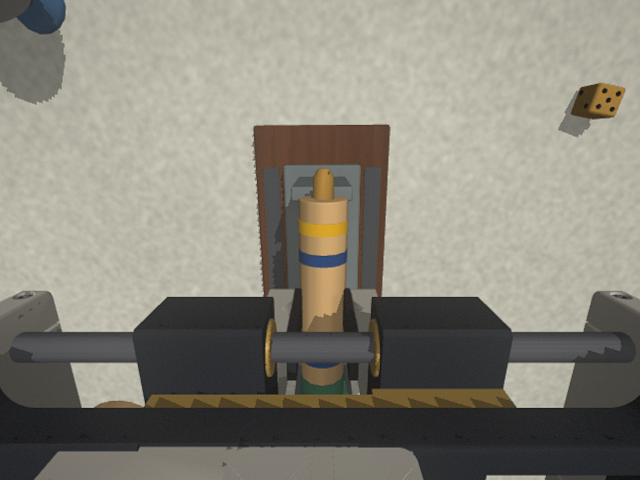

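View pics/d6c.png

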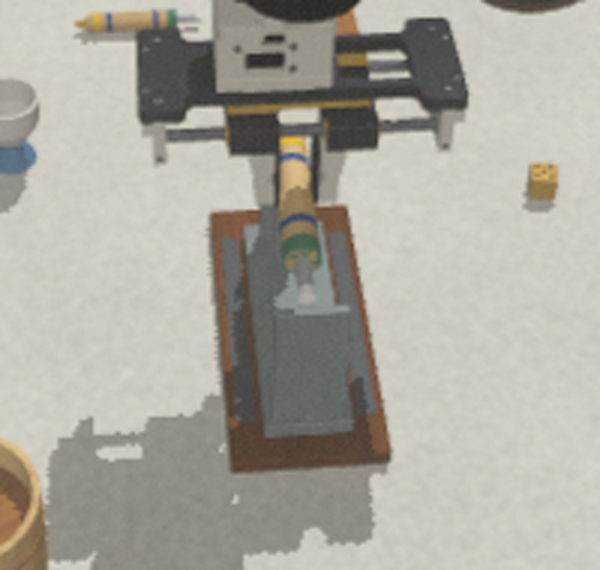

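Roller aligned over the holder. Next I'll advance along holder +y and feel for the plate.

```bash
python3 -m creep '[[[0.0,-0.0007,0.0028,0,0,0,0],[0.0,-0.001,0.0028,0,0,0,0],[0.0,-0.001,0.0028,0,0,0,0],[0.0,0,0,0,0,0,0],[0.0,0,0,0,0,0,0],[0.0,0,0,0,0,0,0]]]'>/dev/null; python3 st.py
```

```text
t 10.03 hx 0.52 hy -3.61 z 109.56 yaw 19.23 tilt rot wx -0.0013 wy 0.0008 F hx -0.6 hy 0.2 z -1.0 M [-0.05  0.04 -0.  ] g 21.1
```

```bash
for i in 1; do python3 -m creep '[[[0.0,-0.0004,0.001,0,0,0,0],[0.0,-0.0004,0.001,0,0,0,0],[0.0,0,0,0,0,0,0]]]'>/dev/null; python3 st.py; python3 -m creep '[[[0.0,-0.0004,0.001,0,0,0,0],[0.0,0,0,0,0,0,0]]]'>/dev/null; python3 st.py; python3 -m creep '[[[0.0,-0.0004,0.001,0,0,0,0],[0.0,0,0,0,0,0,0]]]'>/dev/null; python3 st.py; python3 -m creep '[[[0.0,-0.0004,0.001,0,0,0,0],[0.0,0,0,0,0,0,0]]]'>/dev/null; python3 st.py; done
```

```text
t 10.28 hx 0.43 hy -1.26 z 109.60 yaw 19.23 tilt rot wx -0.0014 wy 0.0008 F hx -0.4 hy -1.0 z -1.1 M [-0.02  0.02  0.01] g 20.4
t 10.45 hx 0.35 hy -0.09 z 109.58 yaw 19.23 tilt rot wx -0.0013 wy 0.0008 F hx 0.3 hy 0.4 z -1.4 M [-0.04  0.06  0.02] g 20.6
t 10.62 hx 0.30 hy 1.01 z 109.57 yaw 19.22 tilt rot wx -0.0013 wy 0.0008 F hx 0.4 hy 1.1 z -1.3 M [-0.02  0.06  0.03] g 20.7
t 10.78 hx 0.22 hy 2.17 z 109.57 yaw 19.22 tilt rot wx -0.0013 wy 0.0007 F hx -0.3 hy 0.1 z -1.0 M [-0.01  0.04  0.04] g 20.8
```

```bash
python3 -m creep '[[[0.0,-0.0003,0.001,0,0,0,0],[0.0,0,0,0,0,0,0]]]'>/dev/null; python3 st.py; python3 -m creep '[[[0.0,-0.0003,0.001,0,0,0,0],[0.0,0,0,0,0,0,0]]]'>/dev/null; python3 st.py; python3 -m creep '[[[0.0,-0.0003,0.001,0,0,0,0],[0.0,0,0,0,0,0,0]]]'>/dev/null; python3 st.py
```

```text
t 10.95 hx 0.18 hy 2.91 z 109.58 yaw 19.22 tilt rot wx -0.0005 wy 0.0007 F hx 0.6 hy -1.3 z -1.1 M [-0.41 -0.22 -0.01] g 20.9
t 11.12 hx 0.14 hy 3.30 z 109.67 yaw 19.22 tilt rot wx 0.0005 wy 0.0007 F hx 0.4 hy -3.3 z -0.3 M [-1.1  -0.54 -0.01] g 21.2
t 11.28 hx 0.11 hy 3.80 z 109.73 yaw 19.22 tilt rot wx 0.0014 wy 0.0007 F hx 1.2 hy -4.0 z -1.1 M [-1.2  -0.6  -0.03] g 20.9
```

```bash
python3 -m creep '[[[0.0,-0.0005,0.0015,0,0.002,0,0],[0.0,-0.0005,0.0015,0,0,0,0]]]'>/dev/null; python3 st.py; python3 -m creep '[[[0.0,-0.0005,0.0015,0,0,0,0],[0.0,-0.0005,0.0015,0,0,0,0]]]'>/dev/null; python3 st.py; python3 -m creep '[[[0.0,-0.0005,0.0015,0,0.001,0,0],[0.0,-0.0005,0.0015,0,0,0,0]]]'>/dev/null; python3 st.py;python3 -m creep '[[[0.0,-0.0005,0.0015,0,0,0,0],[0.0,-0.0005,0.0015,0,0,0,0]]]'>/dev/null; python3 st.py
```

```text
t 11.45 hx 0.05 hy 6.47 z 109.73 yaw 19.19 tilt rot wx -0.0000 wy 0.0007 F hx 0.8 hy -4.9 z -0.5 M [-1.76 -0.81 -0.01] g 20.6
t 11.62 hx -0.06 hy 9.05 z 109.82 yaw 19.19 tilt rot wx 0.0012 wy 0.0006 F hx 0.6 hy -7.1 z -1.0 M [-2.25 -1.08 -0.07] g 20.6
t 11.78 hx -0.18 hy 11.25 z 109.94 yaw 19.18 tilt rot wx 0.0021 wy 0.0007 F hx 0.9 hy -8.0 z -1.4 M [-2.74 -1.37 -0.09] g 20.8
t 11.95 hx -0.29 hy 13.00 z 110.15 yaw 19.18 tilt rot wx 0.0047 wy 0.0008 F hx -0.3 hy -8.9 z -1.8 M [-3.04 -1.54 -0.13] g 20.8
```

```bash
python3 -m creep '[[[0.0,-0.0003,0.0015,0,0.004,0,0],[0.0,-0.0003,0.0015,0,0.002,0,0]]]'>/dev/null; python3 st.py; python3 -m creep '[[[0.0,-0.0003,0.0015,0,0.002,0,0],[0.0,-0.0003,0.0015,0,0.002,0,0]]]'>/dev/null; python3 st.py; python3 -c "
from hand import *
hand('w7.png')"
```

```text
t 12.12 hx -0.31 hy 14.25 z 110.26 yaw 19.19 tilt rot wx 0.0020 wy 0.0006 F hx 1.4 hy -9.7 z -0.8 M [-3.3  -1.61 -0.06] g 20.6
t 12.28 hx -0.36 hy 15.16 z 110.38 yaw 19.18 tilt rot wx 0.0015 wy 0.0003 F hx 1.3 hy -10.1 z -1.0 M [-3.49 -1.72 -0.11] g 20.6
n 6120 tool-x max (brass tip) [-1.4 66.1 68.6 69.4]
30 587 y [-10.5   0.8  12.7] ztop [-13.7 -13.4 -12.9]
36 576 y [-10.4   0.8  12.6] ztop [-13.4 -13.2 -12.7]
42 607 y [-10.7   1.2  12.8] ztop [-14.1 -13.7 -13.1]
48 650 y [-10.8   0.8  12.8] ztop [-13.7 -13.5 -13. ]
54 734 y [-10.2   1.   12.5] ztop [-13.6 -13.3 -12.7]
60 269 y [-3.5  1.2  6. ] ztop [-7.4 -6.8 -6.3]
66 252 y [-3.4  1.2  5.9] ztop [-7.  -6.7 -6.1]
72 19 y [-1.   1.2  3.5] ztop [-4.7 -4.6 -4. ]
```

```bash
python3 -m creep '[[[0.0,-0.0002,0.002,0,0.002,0,0],[0.0,-0.0002,0.002,0,0.002,0,0]]]'>/dev/null; python3 st.py; python3 -m creep '[[[0.0,-0.0002,0.002,0,0.002,0,0],[0.0,-0.0002,0.002,0,0.001,0,0]]]'>/dev/null; python3 st.py;  python3 -m creep '[[[0.0,-0.0002,0.002,0,0.002,0,0]]]'>/dev/null; python3 st.py
```

```text
t 12.50 hx -0.28 hy 16.49 z 110.39 yaw 19.17 tilt rot wx 0.0018 wy -0.0005 F hx 1.0 hy -11.3 z -1.2 M [-3.83 -1.66 -0.02] g 20.4
t 12.67 hx -0.32 hy 17.58 z 110.38 yaw 19.15 tilt rot wx 0.0037 wy -0.0015 F hx 1.5 hy -12.7 z -0.5 M [-4.02 -1.86 -0.07] g 20.9
t 12.75 hx -0.28 hy 18.03 z 110.40 yaw 19.15 tilt rot wx 0.0043 wy -0.0019 F hx 0.8 hy -11.3 z -0.7 M [-4.1  -1.89 -0.11] g 20.4
```

```bash
python3 -m creep '[[[0.0,0.0000,0.0022,0,0.004,-0.001,0.001],[0.0,-0.0000,0.0022,0,0.003,-0.001,0.001]]]'>/dev/null; python3 st.py; python3 -m creep '[[[0.0,0.000,0.0022,0,0.003,-0.001,0.001],[0.0,-0.0002,0.0022,0,0.003,0,0]]]'>/dev/null; python3 st.py; python3 -c "
from hand import *
hand('w8.png')"
```

```text
t 12.92 hx -0.10 hy 18.98 z 110.32 yaw 19.25 tilt rot wx 0.0029 wy -0.0014 F hx 0.9 hy -11.8 z -0.7 M [-4.37 -1.85 -0.01] g 20.7
t 13.08 hx -0.05 hy 19.77 z 110.27 yaw 19.31 tilt rot wx 0.0027 wy -0.0016 F hx 1.9 hy -13.7 z -0.6 M [-4.46 -2.13 -0.07] g 20.6
n 6137 tool-x max (brass tip) [-0.6 66.1 68.6 69.5]
30 589 y [-10.6   0.8  12.7] ztop [-13.6 -13.3 -12.8]
36 580 y [-10.4   0.8  12.6] ztop [-13.4 -13.1 -12.7]
42 608 y [-10.7   0.8  12.9] ztop [-13.9 -13.7 -13.2]
48 651 y [-10.8   1.2  12.8] ztop [-13.7 -13.4 -12.8]
54 736 y [-10.6   0.8  12.7] ztop [-13.8 -13.3 -12.6]
60 276 y [-3.4  1.2  6. ] ztop [-7.  -6.7 -6.3]
66 250 y [-3.4  1.2  5.9] ztop [-7.  -6.7 -6. ]
72 17 y [-1.   1.2  3.5] ztop [-5.3 -5.1 -4.4]
```

View pics/w8.png

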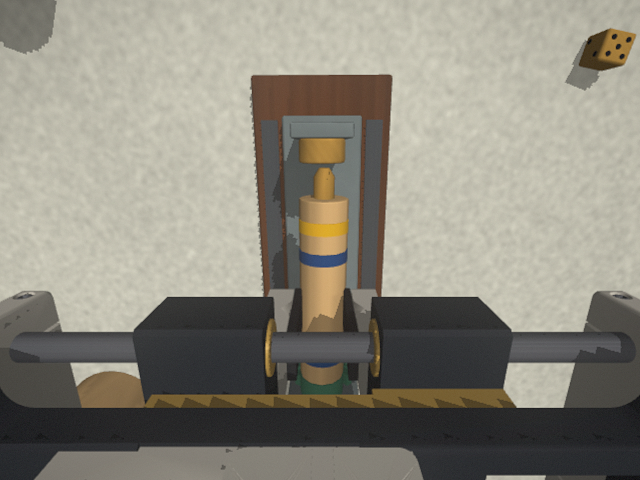

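```bash
cat > gap.py <<'E'
import sys
from hand import *
def gap(f):
    L,roi=hand(f)
    im=cv2.imread('pics/'+f);hsv=cv2.cvtColor(im,cv2.COLOR_BGR2HSV)
    v,u=np.mgrid[0:480,0:640]
    x,y,z=L[...,0],L[...,1],L[...,2]
    tz=np.percentile(x[roi],100)
    brass=(hsv[...,1]>110)&(hsv[...,0]>8)&(hsv[...,0]<28)
    c=brass&(x>60)&(abs(y)<12)&(z>-20)&(z<60)&(v<240)&(u>290)&(u<360)
    ct=c&(v<168)
    for zz in range(-8,40,4):
        k=c&(z>=zz)&(z<zz+4)
        if k.sum()>8: print('z',zz,k.sum(),'x',np.percentile(x[k],[0,2,50,98,100]).round(1),'y',np.percentile(y[k],[1,50,99]).round(1))
if __name__=='__main__': gap(sys.argv[1])
E
python3 gap.py w9.png; python3 st.py
```

```text
n 6136 tool-x max (brass tip) [-1.3 66.2 68.6 69.6]
30 592 y [-10.6   0.8  12.7] ztop [-13.6 -13.3 -12.9]
36 581 y [-10.4   1.2  12.6] ztop [-13.5 -13.2 -12.7]
42 612 y [-10.7   0.8  12.8] ztop [-13.9 -13.6 -13.1]
48 649 y [-10.8   1.2  12.8] ztop [-13.7 -13.3 -12.9]
54 741 y [-10.6   0.8  12.6] ztop [-13.5 -13.2 -12.6]
60 270 y [-3.5  1.2  6. ] ztop [-7.  -6.8 -6.3]
66 254 y [-3.4  1.2  5.9] ztop [-7.  -6.7 -6.1]
72 23 y [-1.1  1.2  3.9] ztop [-4.6 -4.3 -3.8]
z -8 277 x [60.1 60.2 63.9 68.3 69.2] y [-2.9  1.2  5.4]
z -4 118 x [60.  60.5 66.8 69.5 69.6] y [-3.5 -0.1  5.4]
z 16 188 x [70.5 71.  76.6 82.  82.5] y [-4.9  0.3  6. ]
z 20 689 x [70.4 70.9 77.  83.  83. ] y [-8.7  0.3  9.9]
z 24 193 x [70.6 70.8 77.5 83.1 83.1] y [-11.1  -8.7  11.7]
z 28 26 x [71.  71.1 77.7 83.1 83.1] y [-11.9 -11.6  11.8]
t 13.18 hx -0.06 hy 19.76 z 110.25 yaw 19.30 tilt rot wx 0.0027 wy -0.0017 F hx 0.7 hy -12.2 z 0.2 M [-4.48 -2.07 -0.14] g 20.5
```

```bash
python3 -m creep '[[[0.0,0.0006,0.0025,0,0.004,-0.001,0],[0.0,0.0006,0.0025,0,0.004,-0.001,0]]]'>/dev/null; python3 st.py; python3 -m creep '[[[0.0,0.0002,0.0024,-0.001,0.004,-0.001,0],[0.0,0.0002,0.0022,-0.001,0.003,-0.001,0]]]'>/dev/null; python3 st.py; python3 -m creep '[[[0.0,0.0,0.0022,-0.002,0.003,-0.001,0],[0.0,0,0.0022,-0.002,0.003,-0.001,0]]]'>/dev/null; python3 st.py
```

```text
t 13.35 hx 0.59 hy 20.25 z 109.94 yaw 19.29 tilt rot wx 0.0016 wy -0.0024 F hx -0.2 hy -13.0 z -0.1 M [-4.77 -1.35  0.08] g 20.7
t 13.52 hx 0.49 hy 20.53 z 107.84 yaw 19.27 tilt rot wx 0.0014 wy -0.0029 F hx -0.0 hy -14.1 z 0.4 M [-4.72 -1.58  0.07] g 20.6
t 13.68 hx 0.48 hy 20.73 z 104.20 yaw 19.27 tilt rot wx 0.0019 wy -0.0022 F hx -0.4 hy -13.5 z 3.8 M [-4.79 -1.53  0.05] g 20.4
```

```bash
python3 -m creep '[[[0.0,0.0002,0.002,-0.002,0.003,-0.002,0],[0.0,0,0.002,-0.002,0.003,-0.001,0]]]'>/dev/null; python3 st.py; python3 -m creep '[[[0.0,0.0002,0.002,-0.002,0.003,-0.002,0],[0.0,0.0002,0.002,-0.002,0.003,-0.001,0]]]'>/dev/null; python3 st.py; python3 -c "
from hand import *
hand('w10.png')"
```

```text
t 13.85 hx 0.79 hy 20.46 z 100.87 yaw 19.28 tilt rot wx 0.0021 wy 0.0001 F hx -0.7 hy -14.8 z 3.2 M [-4.75 -1.6  -0.01] g 20.8
t 14.02 hx 1.27 hy 20.19 z 97.63 yaw 19.29 tilt rot wx 0.0021 wy 0.0024 F hx -0.6 hy -12.7 z 4.2 M [-4.62 -1.41  0.01] g 20.4
n 6604 tool-x max (brass tip) [-0.5 75.7 76.7 76.8]
30 593 y [-10.7   0.9  12.5] ztop [-10.4 -10.1  -9.5]
36 573 y [-10.6   0.9  12.5] ztop [-9.4 -9.  -8.6]
42 600 y [-11.    0.9  12.3] ztop [-9.3 -8.8 -8.3]
48 626 y [-11.    0.6  12.2] ztop [-8.3 -8.  -7.4]
54 622 y [-10.8   0.9  12.2] ztop [-7.6 -7.2 -6.7]
60 261 y [-4.   0.9  5.8] ztop [-0.2  0.1  0.5]
66 220 y [-4.   0.9  5.8] ztop [0.4 0.8 1.1]
72 427 y [-9.2  1.4 12.5] ztop [6.4 7.  7.5]
78 185 y [-9.6  1.9 13. ] ztop [7.  7.1 7.6]
```

The roller is pitching in the grip, brass end down by about 7°, because friction on the plate holds the steel tip. I'll firm up the grip and look before going further.

```bash
python3 -m creep '[[[0.0,-0.0004,0.0022,0,0.003,0.002,0],[0.0,-0.0003,0.002,0,0.003,0.001,0]]]' 60 >/dev/null; python3 st.py; python3 gap.py w11.png; python3 -c "
from h import *
snap('side','d11.png')
im=cv2.imread('pics/d11.png')[230:420,240:440];cv2.imwrite('pics/d11c.png',cv2.resize(im,None,fx=3,fy=3,interpolation=cv2.INTER_CUBIC))"
```

```text
t 14.23 hx 0.94 hy 20.53 z 98.08 yaw 19.28 tilt rot wx 0.0020 wy -0.0014 F hx 0.1 hy -13.5 z 3.1 M [-4.64 -1.71  0.02] g 20.0
n 6553 tool-x max (brass tip) [-0.6 75.7 76.7 76.8]
30 577 y [-10.8   0.7  12.3] ztop [-11.4 -11.1 -10.5]
36 581 y [-10.7   0.7  12.3] ztop [-10.6 -10.3  -9.7]
42 603 y [-11.1   0.7  12.5] ztop [-10.4 -10.   -9.6]
48 627 y [-10.6   0.7  12.6] ztop [-9.7 -9.4 -8.7]
54 634 y [-10.5   0.7  12.3] ztop [-9.  -8.6 -8.2]
60 254 y [-3.6  1.2  5.6] ztop [-1.9 -1.7 -1.3]
66 222 y [-3.6  1.   5.6] ztop [-1.4 -1.1 -0.5]
72 397 y [-9.9  1.2 12.4] ztop [6.5 6.8 7.4]
78 184 y [-10.3   1.2  12.4] ztop [6.3 7.2 7.6]
z -4 100 x [60.  60.  62.4 65.7 66.6] y [-1.7  0.7  4.5]
z 0 230 x [60.1 60.4 65.  68.6 68.8] y [-3.6  0.7  5.1]
z 4 302 x [66.  71.6 77.7 83.2 83.7] y [-3.7  1.2  7. ]
z 8 726 x [71.4 71.5 77.7 83.7 83.8] y [-8.2  1.7 10.7]
z 12 177 x [71.3 71.8 77.6 83.8 83.8] y [-10.4  -8.7  11.9]
z 16 32 x [71.6 71.9 78.8 83.9 83.9] y [-11.6 -11.    5.9]
```

View pics/w11.png

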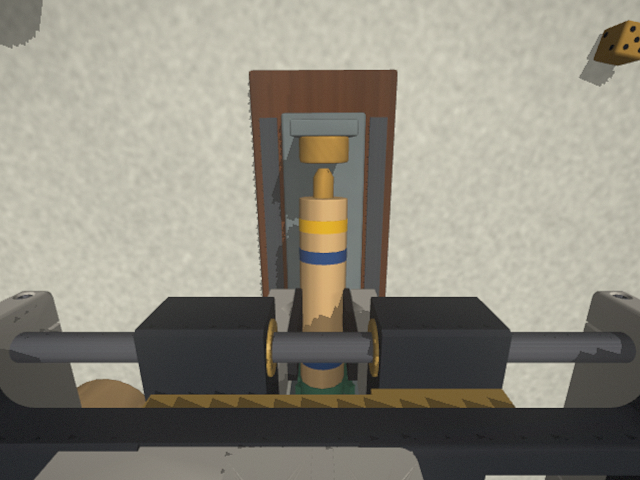

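View pics/d11c.png

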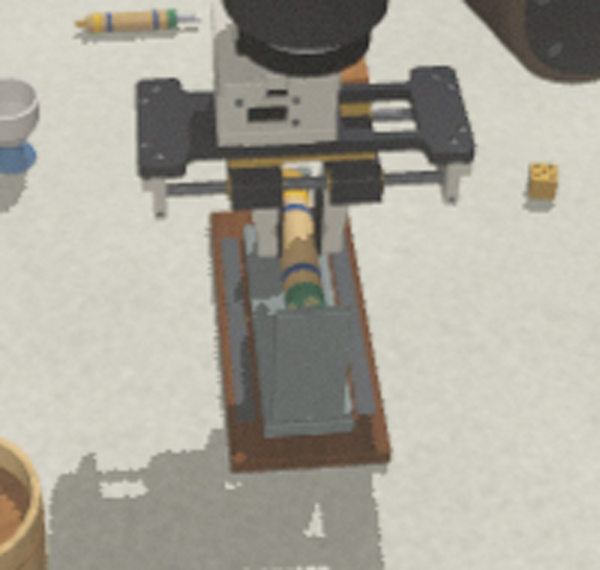

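Both ends look clear, with a gap of about 2.6 mm at the mouth. I'll continue the descent.

```bash
python3 -m creep '[[[0.0,-0.0004,0.0018,-0.0015,0.003,-0.001,0],[0.0,-0.0002,0.0018,-0.0015,0.003,-0.001,0]]]'>/dev/null; python3 st.py; python3 -m creep '[[[0.0,-0.0003,0.0018,-0.0015,0.003,-0.001,0],[0.0,-0.0002,0.0018,-0.0015,0.003,-0.001,0]]]'>/dev/null; python3 st.py; python3 gap.py w12.png
```

```text
t 14.50 hx 1.06 hy 20.32 z 96.41 yaw 19.29 tilt rot wx 0.0013 wy 0.0011 F hx -0.2 hy -14.0 z 3.9 M [-4.72 -1.58 -0.02] g 19.8
t 14.67 hx 1.07 hy 20.14 z 94.44 yaw 19.29 tilt rot wx 0.0006 wy 0.0032 F hx 0.0 hy -13.8 z 3.9 M [-4.54 -1.62 -0.01] g 20.4
n 6648 tool-x max (brass tip) [-0.6 75.9 76.8 76.9]
30 580 y [-10.6   0.6  12.4] ztop [-10.9 -10.5 -10. ]
36 570 y [-10.6   0.9  12.3] ztop [-10.3  -9.9  -9.3]
42 600 y [-11.    0.9  12.7] ztop [-9.8 -9.5 -9.2]
48 628 y [-10.5   0.9  12.8] ztop [-9.3 -9.1 -8.4]
54 635 y [-10.7   0.9  12.2] ztop [-8.5 -8.3 -7.7]
60 257 y [-3.5  1.3  5.8] ztop [-1.4 -1.1 -0.7]
66 220 y [-3.5  0.9  5.7] ztop [-0.7 -0.4  0.1]
72 467 y [-10.1   1.3  13.9] ztop [3.2 3.6 4.3]
78 211 y [-10.7   1.8  13.9] ztop [3.  3.4 4. ]
z -4 48 x [60.  60.1 62.4 65.3 66.1] y [-1.5  1.1  3.7]
z 0 387 x [60.1 60.4 66.  82.3 83.1] y [-3.5  1.3  5.6]
z 4 890 x [61.4 70.8 76.8 83.2 83.2] y [-6.9  1.8 10.9]
z 8 226 x [71.  71.1 77.7 83.2 83.3] y [-10.   -7.8  11.7]
z 12 37 x [71.3 71.6 76.6 83.3 83.3] y [-11.1 -10.6  -9.2]
```

```bash
python3 -m creep '[[[0.0,-0.0008,0.0018,-0.0015,0.003,0.002,0],[0.0,-0.0006,0.0018,-0.0015,0.003,0.002,0]]]'>/dev/null; python3 st.py; python3 -m creep '[[[0.0,-0.0007,0.0018,-0.0015,0.003,0.002,0],[0.0,-0.0005,0.0018,-0.0015,0.003,0.001,0]]]'>/dev/null; python3 st.py; python3 -m creep '[[[0.0,-0.0006,0.0018,-0.0015,0.003,0.001,0],[0.0,-0.0004,0.0018,-0.0015,0.003,0.001,0]]]'>/dev/null; python3 st.py;  python3 gap.py w13.png
```

```text
t 14.88 hx 0.62 hy 20.40 z 92.53 yaw 19.30 tilt rot wx -0.0006 wy 0.0001 F hx 0.6 hy -13.0 z 4.0 M [-4.53 -1.83 -0.03] g 20.0
t 15.05 hx 0.48 hy 20.55 z 90.79 yaw 19.30 tilt rot wx -0.0018 wy -0.0021 F hx 1.5 hy -12.9 z 4.2 M [-4.64 -1.76 -0.07] g 19.8
t 15.22 hx 0.42 hy 20.56 z 88.99 yaw 19.31 tilt rot wx -0.0029 wy -0.0035 F hx 0.8 hy -12.9 z 3.5 M [-4.7  -1.69  0.02] g 20.5
n 6661 tool-x max (brass tip) [-0.4 76.  76.9 77. ]
30 582 y [-10.6   0.6  12.5] ztop [-10.9 -10.5  -9.9]
36 583 y [-10.6   0.9  12.4] ztop [-10.1  -9.7  -9.1]
42 589 y [-10.4   1.3  12.7] ztop [-10.   -9.5  -9. ]
48 619 y [-10.4   0.9  12.8] ztop [-9.2 -8.7 -8.1]
54 616 y [-10.2   1.1  12.5] ztop [-8.4 -8.2 -7.6]
60 254 y [-3.5  1.1  5.8] ztop [-1.1 -0.6 -0.3]
66 219 y [-3.5  1.3  5.7] ztop [-0.5 -0.1  0.2]
72 447 y [-11.9   0.9  13. ] ztop [-2.6 -2.3 -1.8]
78 256 y [-11.9   0.9  13.5] ztop [-2.6 -2.3 -1.9]
z -4 744 x [60.  61.9 77.4 83.5 83.5] y [-6.3  0.9  7.6]
z 0 801 x [60.1 60.5 74.2 83.5 83.6] y [-9.5  0.9 11.3]
z 4 163 x [61.4 64.4 78.6 84.1 84.1] y [-11.2  -8.2  11.9]
z 8 25 x [72.  72.5 78.6 83.5 83.7] y [-12.  -11.8 -10.9]
```

```bash
python3 -m creep '[[[0.0,-0.0004,0.0018,-0.0015,0.001,-0.002,0],[0.0,-0.0004,0.0017,-0.0015,0.001,-0.002,0]]]'>/dev/null; python3 st.py; python3 -m creep '[[[0.0,-0.0004,0.0017,-0.0015,0.002,-0.001,0],[0.0,-0.0004,0.0017,-0.0015,0.002,-0.001,0]]]'>/dev/null; python3 st.py; python3 -m creep '[[[0.0,-0.0004,0.0017,-0.0013,0.002,-0.001,0]]]'>/dev/null; python3 st.py;  python3 gap.py w14.png
```

```text
t 15.43 hx 0.37 hy 20.36 z 86.95 yaw 19.30 tilt rot wx 0.0002 wy 0.0007 F hx 0.2 hy -13.5 z 4.1 M [-4.58 -1.66  0.  ] g 20.1
t 15.60 hx 0.24 hy 20.18 z 85.01 yaw 19.30 tilt rot wx 0.0013 wy 0.0032 F hx 0.6 hy -13.9 z 4.0 M [-4.52 -1.68 -0.07] g 20.3
t 15.68 hx 0.16 hy 20.11 z 84.21 yaw 19.30 tilt rot wx 0.0018 wy 0.0044 F hx 1.0 hy -13.7 z 3.2 M [-4.56 -1.71 -0.02] g 20.3
n 6776 tool-x max (brass tip) [-0.7 76.1 77.  77.1]
30 583 y [-10.6   0.9  12.4] ztop [-11.1 -10.6 -10. ]
36 577 y [-10.6   0.9  12.4] ztop [-10.1  -9.7  -9.3]
42 603 y [-11.1   0.9  12.7] ztop [-10.   -9.8  -9.2]
48 620 y [-10.4   0.9  12.7] ztop [-9.4 -9.  -8.4]
54 629 y [-10.3   1.3  12.5] ztop [-8.6 -8.3 -7.8]
60 254 y [-3.5  1.1  5.7] ztop [-1.9 -1.3 -0.7]
66 220 y [-3.5  1.1  5.7] ztop [-0.7 -0.5 -0.1]
72 541 y [-12.1   0.4  13. ] ztop [-6.9 -6.6 -6. ]
78 264 y [-12.    0.6  13.1] ztop [-7.  -6.6 -6.1]
z -8 838 x [70.9 71.  77.  83.  83.4] y [-6.8  0.8  8. ]
z -4 535 x [60.  60.9 76.5 83.  83.4] y [-10.2   1.3  11.4]
z 0 416 x [60.1 60.4 66.7 83.5 83.5] y [-11.4   0.1  12. ]
z 4 18 x [64.2 64.6 75.9 83.  83.2] y [-12.  -11.6   2.4]
```

View pics/w14.png

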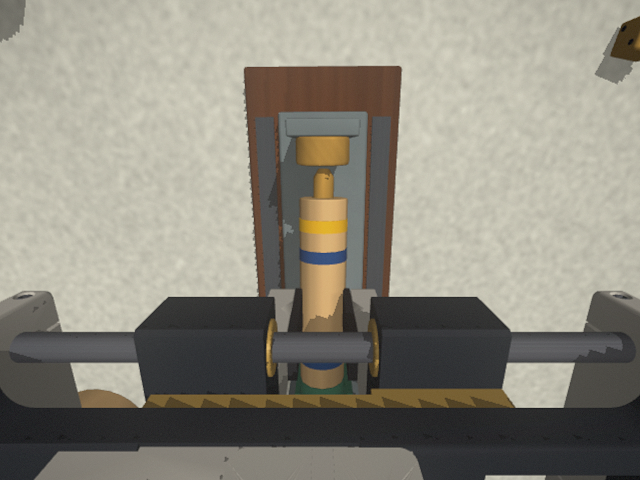

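Pin tip axis is about 79 mm, centred in front of the mouth. I'll ease it back now.

```bash
python3 -m creep '[[[0.0,0.0,0.0016,-0.0012,0.002,0.003,0],[0.0,0.0001,0.0012,-0.0005,0.002,0.002,0]]]'>/dev/null; python3 st.py; python3 -m creep '[[[0.0,0.0,0.0008,-0.0004,0.002,0.001,0],[0.0,0,0.0005,-0.0004,0.002,0.001,0]]]'>/dev/null; python3 st.py;  python3 gap.py w15.png | tail -4
```

```text
t 15.90 hx 0.25 hy 19.27 z 83.36 yaw 19.31 tilt rot wx 0.0029 wy -0.0008 F hx -0.1 hy -12.7 z 3.4 M [-4.38 -1.54 -0.  ] g 20.3
t 16.07 hx 0.17 hy 17.27 z 83.46 yaw 19.31 tilt rot wx 0.0035 wy -0.0030 F hx 0.6 hy -12.4 z 3.0 M [-3.92 -1.53  0.05] g 20.0
78 289 y [-12.1   0.8  13. ] ztop [-8.  -7.7 -7.1]
z -8 984 x [67.9 68.3 74.5 80.6 80.6] y [-7.4  0.8  8.6]
z -4 531 x [60.1 60.2 72.6 80.6 80.6] y [-10.8   0.8  11.8]
z 0 228 x [60.  60.4 65.6 80.6 80.6] y [-11.8  -1.1  11.9]
```

```bash
python3 -m creep '[[[0.0,0.0002,0.0004,-0.0002,0.002,-0.002,0],[0.0,0.0002,0.0003,-0.0002,0.002,-0.002,0]]]'>/dev/null; python3 st.py; python3 -m creep '[[[0.0,0.0002,0.0003,-0.0002,0.001,-0.001,0],[0.0,0.0002,0.0003,-0.0002,0.001,-0.001,0]]]'>/dev/null; python3 st.py; python3 -m creep '[[[0.0,0.0002,0.0003,-0.0002,0,-0.001,0],[0.0,0.0002,0.0003,-0.0002,0,-0.001,0]]]'>/dev/null; python3 st.py;  python3 gap.py w16.png
```

```text
t 16.28 hx 0.25 hy 14.91 z 83.81 yaw 19.30 tilt rot wx 0.0034 wy 0.0007 F hx 0.6 hy -10.5 z 2.1 M [-3.48 -1.2  -0.03] g 19.9
t 16.45 hx 0.22 hy 13.10 z 83.96 yaw 19.28 tilt rot wx 0.0044 wy 0.0026 F hx 0.9 hy -7.6 z 0.2 M [-2.71 -1.02 -0.02] g 20.4
t 16.62 hx 0.16 hy 11.81 z 83.80 yaw 19.25 tilt rot wx 0.0067 wy 0.0041 F hx -0.6 hy -7.4 z 0.7 M [-2.46 -0.87 -0.04] g 20.2
n 7466 tool-x max (brass tip) [-0.4 76.1 76.9 77. ]
30 578 y [-10.6   0.8  12.4] ztop [-11.5 -11.1 -10.6]
36 581 y [-10.6   0.8  12.3] ztop [-10.9 -10.5  -9.9]
42 602 y [-11.    0.8  12.6] ztop [-10.6 -10.3  -9.9]
48 630 y [-11.    0.8  12.7] ztop [-10.   -9.7  -9.1]
54 638 y [-10.7   0.8  12.3] ztop [-9.5 -9.  -8.4]
60 268 y [-9.8  0.8 10.5] ztop [-5.9 -5.7 -5.1]
66 686 y [-12.3   0.3  12.8] ztop [-7.1 -6.9 -6.4]
72 725 y [-12.2   0.3  12.6] ztop [-7.  -6.8 -6.3]
78 297 y [-12.7   0.8  15.1] ztop [-1.1 -0.7 -0.1]
z -8 866 x [62.4 62.6 68.8 74.9 75. ] y [-7.   0.3  8.1]
z -4 479 x [60.  60.1 68.4 74.8 75.2] y [-10.5   1.3  11.2]
z 0 152 x [60.3 60.4 71.2 75.2 75.2] y [-11.7  -3.5  11.8]
```

```bash
python3 -m creep '[[[0.0,0.0003,-0.0002,-0.0003,0.003,0.002,0.0005],[0.0,0.0003,-0.0002,-0.0003,0.003,0.001,0.0005]]]'>/dev/null; python3 st.py; python3 -m creep '[[[0.0,0.0003,-0.0002,-0.0003,0.002,0.001,0],[0.0,0.0003,-0.0002,-0.0003,0.002,0.001,0]]]'>/dev/null; python3 st.py; python3 gap.py w17.png | tail -4
```

```text
t 16.83 hx 0.21 hy 10.01 z 83.59 yaw 19.32 tilt rot wx 0.0027 wy 0.0010 F hx 1.0 hy -6.6 z 0.3 M [-2.28 -0.81 -0.03] g 20.0
t 17.00 hx 0.30 hy 8.50 z 83.32 yaw 19.31 tilt rot wx -0.0003 wy -0.0013 F hx -0.3 hy -3.3 z 0.8 M [-1.11 -0.11 -0.05] g 20.3
78 301 y [-12.6   1.2  15.1] ztop [-1.8 -1.6 -1.3]
z -8 919 x [60.  60.3 65.9 71.4 71.8] y [-7.6  0.8  9.1]
z -4 330 x [60.1 60.4 66.7 71.7 72. ] y [-10.6  -7.   11.7]
z 0 45 x [60.1 60.6 66.4 71.4 71.4] y [-11.8 -11.2  11.7]
```

Brass pin is on the cup floor (about 9.6 mm in, and the net axial force dropped). Next I lower it gently.

```bash
python3 -m creep '[[[0.0,0.0001,0,-0.001,0,-0.001,0],[0.0,0.0,0,-0.001,0,-0.001,0]]]'>/dev/null; python3 st.py; python3 -m creep '[[[0.0,0,0,-0.001,0,0,0],[0.0,0,0,-0.001,0,0,0]]]'>/dev/null; python3 st.py; python3 -m creep '[[[0.0,0,0,-0.001,0,0,0]]]'>/dev/null; python3 st.py; python3 gap.py w18.png |head -8
```

```text
t 17.22 hx 0.47 hy 8.62 z 81.61 yaw 19.28 tilt rot wx -0.0010 wy 0.0008 F hx -0.3 hy -3.2 z 1.7 M [-1.1   0.01 -0.04] g 20.2
t 17.38 hx 0.60 hy 8.82 z 79.89 yaw 19.29 tilt rot wx -0.0012 wy 0.0014 F hx -0.6 hy -4.7 z 1.8 M [-1.48 -0.23 -0.01] g 20.3
t 17.47 hx 0.76 hy 8.84 z 79.00 yaw 19.31 tilt rot wx -0.0011 wy 0.0018 F hx -0.7 hy -5.3 z 1.5 M [-1.6  -0.55 -0.01] g 20.1
n 7910 tool-x max (brass tip) [-0.3 76.2 77.1 77.1]
30 589 y [-11.1   0.8  12.8] ztop [-12.9 -12.6 -12. ]
36 584 y [-10.5   0.8  12.7] ztop [-12.4 -12.1 -11.7]
42 601 y [-10.8   0.8  12.4] ztop [-12.6 -12.3 -12. ]
48 641 y [-10.8   0.8  12.4] ztop [-12.4 -12.  -11.6]
54 707 y [-10.7   0.8  12.3] ztop [-12.4 -11.7 -11.2]
60 473 y [-11.2   0.8  13.3] ztop [-12.4 -12.1 -11.5]
66 734 y [-11.4   1.2  13.3] ztop [-12.5 -12.  -11.5]
```

```bash
python3 -m creep '[[[0.0,-0.0002,-0.0004,-0.001,-0.001,0.002,0],[0.0,-0.0002,-0.0004,-0.001,-0.001,0.001,0]]]'>/dev/null; python3 st.py; python3 -m creep '[[[0.0,-0.0002,-0.0004,-0.001,0,0,0],[0.0,-0.0001,-0.0003,-0.0007,0,0,0]]]'>/dev/null; python3 st.py;python3 gap.py w19.png |head -8; python3 -c "
from h import *
snap('side','d19.png')
im=cv2.imread('pics/d19.png')[230:420,240:440];cv2.imwrite('pics/d19c.png',cv2.resize(im,None,fx=3,fy=3,interpolation=cv2.INTER_CUBIC))"
```

```text
t 17.68 hx 0.82 hy 8.76 z 77.14 yaw 19.33 tilt rot wx -0.0001 wy -0.0002 F hx 0.2 hy -0.7 z 4.5 M [-0.51  0.19 -0.04] g 20.3
t 17.85 hx 0.91 hy 8.83 z 75.63 yaw 19.36 tilt rot wx -0.0010 wy 0.0006 F hx -1.3 hy -0.7 z 4.3 M [-0.59  0.11 -0.04] g 20.2
n 8019 tool-x max (brass tip) [-0.5 76.3 77.1 77.2]
30 592 y [-11.    0.8  12.7] ztop [-14.  -13.7 -13.1]
36 587 y [-11.    0.8  12.6] ztop [-14.1 -13.7 -13.1]
42 618 y [-10.7   0.8  12.8] ztop [-14.3 -14.1 -13.6]
48 641 y [-10.7   0.8  12.8] ztop [-14.  -13.8 -13.3]
54 736 y [-10.6   1.   12.6] ztop [-14.1 -13.8 -13.2]
60 494 y [-10.9   1.2  13.6] ztop [-15.8 -15.4 -14.9]
66 764 y [-11.2   1.2  13.5] ztop [-15.9 -15.5 -15. ]
```

View pics/d19c.png

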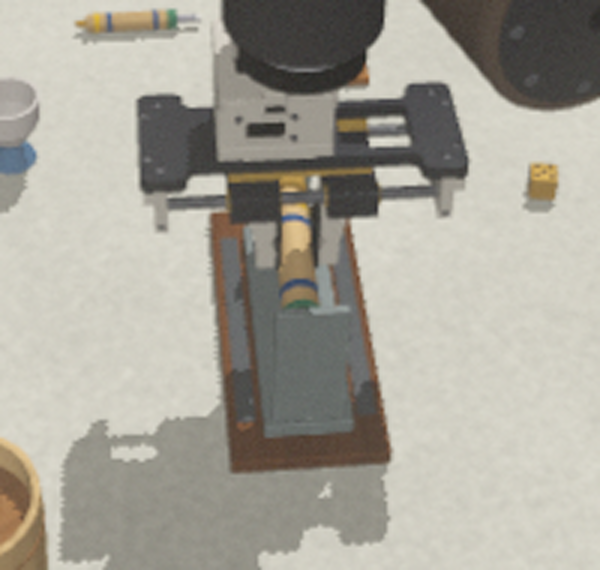

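```bash
python3 -m creep '[[[0.0,-0.0003,-0.0003,-0.001,-0.001,0.001,0],[0.0,-0.0002,-0.0003,-0.0007,-0.001,0.001,0]]]'>/dev/null; python3 st.py; python3 -m creep '[[[0.0,-0.0002,-0.0003,-0.0007,0,0,0],[0.0,0,0,0,0,0,0]]]'>/dev/null; python3 st.py;python3 gap.py w20.png |head -9
```

```text
t 18.12 hx 1.02 hy 8.72 z 74.38 yaw 19.38 tilt rot wx 0.0001 wy 0.0000 F hx -0.5 hy -1.4 z 6.1 M [-0.34  0.27 -0.05] g 19.9
t 18.28 hx 1.08 hy 8.76 z 74.27 yaw 19.39 tilt rot wx -0.0003 wy 0.0006 F hx -1.6 hy -1.1 z 4.5 M [-0.76  0.31 -0.04] g 20.3
n 8050 tool-x max (brass tip) [-0.5 76.3 77.1 77.2]
30 592 y [-11.    0.8  12.8] ztop [-13.6 -13.3 -12.8]
36 585 y [-11.    0.8  12.6] ztop [-13.5 -13.1 -12.6]
42 613 y [-10.7   0.8  12.4] ztop [-13.9 -13.4 -13. ]
48 646 y [-10.7   0.8  12.9] ztop [-13.5 -13.1 -12.6]
54 722 y [-10.6   0.8  12.7] ztop [-13.5 -13.  -12.3]
60 493 y [-10.9   1.6  13.9] ztop [-17.1 -16.8 -16.3]
66 780 y [-11.1   1.4  13.8] ztop [-17.5 -17.  -16.4]
72 836 y [-11.6   1.2  13.9] ztop [-17.1 -16.6 -15.7]
```

```bash
python3 -m creep '[[[0.0,-0.0005,-0.0003,-0.0012,0,0.001,0],[0.0,-0.0005,-0.0002,-0.0012,0,0.001,0]]]'>/dev/null; python3 st.py; python3 -m creep '[[[0.0,-0.0002,-0.0002,-0.0012,0,0,0],[0.0,-0.0002,-0.0002,-0.0012,0,0,0]]]'>/dev/null; python3 st.py;python3 gap.py w21.png |head -9
```

```text
t 18.50 hx 1.15 hy 8.76 z 73.81 yaw 19.45 tilt rot wx -0.0009 wy 0.0010 F hx -3.7 hy -0.9 z 16.7 M [-0.83  1.52 -0.09] g 20.2
t 18.67 hx 1.16 hy 8.69 z 73.85 yaw 19.49 tilt rot wx -0.0015 wy 0.0025 F hx -4.6 hy 0.4 z 15.6 M [-0.43  1.92 -0.1 ] g 20.3
n 8059 tool-x max (brass tip) [-0.3 76.3 77.1 77.2]
30 596 y [-10.5   0.8  12.7] ztop [-13.9 -13.6 -13. ]
36 574 y [-10.5   1.2  12.5] ztop [-13.5 -13.4 -12.9]
42 625 y [-10.8   1.2  12.8] ztop [-14.  -13.7 -13.2]
48 644 y [-10.8   0.8  12.8] ztop [-13.8 -13.5 -13. ]
54 720 y [-10.7   0.8  12.6] ztop [-13.6 -13.2 -12.6]
60 494 y [-10.6   1.6  13.8] ztop [-17.4 -17.3 -16.7]
66 788 y [-10.6   1.6  14.3] ztop [-17.6 -17.3 -16.8]
72 855 y [-11.6   1.2  14.1] ztop [-17.3 -16.8 -16.1]
```

```bash
python3 -m creep '[[[0.0,0,0,0.0004,0,0,0]]]'>/dev/null; python3 st.py; python3 -m creep '[[[0.0,0,0,0.0003,0,0.002,0]]]'>/dev/null; python3 st.py
```

```text
t 18.80 hx 1.01 hy 8.77 z 74.57 yaw 19.49 tilt rot wx -0.0018 wy 0.0027 F hx 1.4 hy -1.7 z -3.9 M [-0.65 -0.69 -0.06] g 19.9
t 18.88 hx 0.92 hy 8.80 z 74.62 yaw 19.48 tilt rot wx -0.0021 wy 0.0007 F hx 3.3 hy -2.7 z -4.6 M [-0.6  -1.27 -0.  ] g 20.4
```

```bash
python3 -m creep '[[[0.0,-0.0001,-0.0002,-0.0003,-0.001,0.001,0]]]' 20 >/dev/null; python3 st.py; python3 -m creep '[[[0.0,0,-0.0002,-0.0002,-0.001,0,-0.001],[0.0,0,0,0,0,0,0]]]' 5 >/dev/null; python3 st.py; python3 -m creep '[[[0.03,0,0,0,0,0,0],[0.03,0,0,0,0,0,0],[0.04,0,0,0,0,0,0],[0.05,0,0,0,0,0,0],[0.05,0,0,0,0,0,0],[0.05,0,0,0,0,0,0]]]' >/dev/null; python3 st.py; python3 gap.py w22.png; python3 -c "
from h import *
snap('scene','s22.png');snap('side','d22.png')"
```

```text
t 18.97 hx 0.88 hy 8.73 z 74.23 yaw 19.48 tilt rot wx -0.0012 wy -0.0003 F hx -0.5 hy 0.1 z 6.2 M [-0.17  0.21 -0.09] g 21.4
t 19.13 hx 0.98 hy 8.77 z 74.19 yaw 19.43 tilt rot wx -0.0002 wy -0.0005 F hx -1.7 hy -1.1 z 5.2 M [-0.41  0.37 -0.04] g 22.9
t 19.63 hx -0.29 hy 9.23 z 72.23 yaw 19.38 tilt rot wx 0.0007 wy -0.0038 F hx 0.5 hy -0.3 z 0.0 M [-0.07  0.01  0.03] g 48.2
n 7636 tool-x max (brass tip) [-2.4 76.3 77.2 77.2]
30 603 y [-11.8  -0.1  11.7] ztop [-15.8 -15.6 -15. ]
36 606 y [-11.7  -0.1  11.6] ztop [-15.8 -15.4 -15. ]
42 619 y [-12.   -0.1  11.2] ztop [-16.  -15.7 -15.2]
48 666 y [-12.1  -0.1  11.4] ztop [-15.7 -15.3 -14.9]
54 781 y [-11.9  -0.1  11.6] ztop [-15.8 -15.3 -14.6]
60 384 y [-12.1  -0.5  12.4] ztop [-18.  -17.9 -17.7]
66 626 y [-12.3   0.7  12.8] ztop [-18.  -17.9 -17.7]
72 778 y [-11.9   0.7  13.7] ztop [-17.9 -17.9 -17.4]
78 364 y [-11.7   1.2  14.1] ztop [-13.1 -12.8 -12.3]
```

View pics/w22.png

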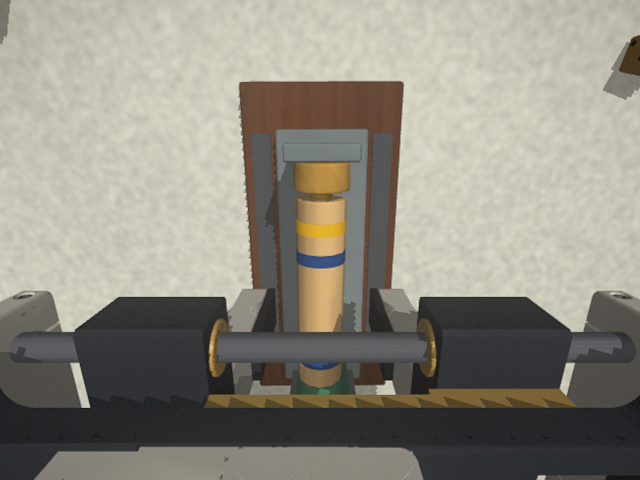

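Released: the roller looks level with the brass pin in its cup. I'll retreat straight up.

```bash
python3 -m creep '[[[0.07,0.0004,0,0.003,0,0,0],[0.07,0,0,0.006,0,0,0],[0.07,0,0,0.01,0,0,0],[0.07,0,0,0.015,0,0,0],[0.07,0,0,0.015,0,0,0],[0.07,0,0,0.02,0,0,0],[0.07,0,0,0.02,0,0,0],[0.07,0,0,0.02,0,0,0],[0.07,0,0,0.02,0,0,0],[0.07,0,0,0,0,0,0]]]'
python3 -m creep '[[[0.07,0,0,0,0,0,0],[0.07,0,0,0,0,0,0],[0.07,0,0,0,0,0,0]]]'
python3 - <<'E'
from fit import *
from st import st
st()
im,d=snap('wrist','w23.png');c=optics.calibration('wrist');P,m=cloud(d,np.array(c['T']),np.array(c['camera_matrix']))
a=np.radians(19.3);xh=np.array([np.cos(a),np.sin(a)]);yh=np.array([-np.sin(a),np.cos(a)])
C=np.array([527.7,156.7]);X=(P[...,:2]-C)@xh;Y=(P[...,:2]-C)@yh;Z=P[...,2]
for y in range(-60,100,5):
    k=(abs(Y-y)<2.5)&(abs(X)<14)&(Z>60)&(Z<125)
    if k.sum()>5: print(y,k.sum(),np.percentile(X[k],[1,50,99]).round(1),np.percentile(Z[k],[50,97]).round(1))
snap('scene','s23.png');snap('side','d23.png')
E
python3 -c "
import cv2
a=cv2.resize(cv2.imread('pics/s23.png')[150:270,330:450],None,fx=4,fy=4);b=cv2.resize(cv2.imread('pics/d23.png')[270:400,270:400],(480,480))
import numpy as np
cv2.imwrite('pics/c23.png',cv2.resize(np.hstack([a,b]),(800,400)))"
```

```text
clock: 20.62
tool_pos: [525.1, 164.5, 214.4]
orientation: [[0.332, -0.943, -0.001], [-0.943, -0.332, -0.001], [-0.0, 0.002, -1.0]]
wrist_force: [0.1, 0.9, 0.7]
grip_width: 70.0
clock: 20.87
tool_pos: [525.4, 164.7, 217.7]
orientation: [[0.332, -0.943, 0.002], [-0.943, -0.332, 0.003], [-0.002, -0.003, -1.0]]
wrist_force: [0.0, 0.6, 0.3]
grip_width: 70.0
t 20.87 hx -0.42 hy 8.28 z 217.68 yaw 19.40 tilt rot wx -0.0026 wy 0.0024 F hx 0.2 hy 0.6 z 0.3 M [-0.05  0.04 -0.07] g 70.0
-60 184 [-12.2   0.2  12.7] [88.3 91.2]
-55 179 [-12.3   0.6  12.8] [88.5 91.2]
-50 94 [-11.6   0.6  12.8] [87.2 90.6]
-45 174 [-10.8   0.6  12.1] [83.8 87.7]
-40 152 [-10.9   0.6  12.2] [85.4 87.6]
-35 156 [-10.9   0.6  12.1] [85.5 87.8]
-30 151 [-11.    0.6  12.3] [85.3 87.7]
-25 158 [-11.2   0.6  12.3] [85.1 87.7]
-20 153 [-11.2   0.6  12.3] [85.3 87.8]
-15 141 [-10.8   1.4  12.4] [85.2 87.6]
-10 146 [-10.4   1.   12.5] [85.1 87.3]
-5 139 [-10.4   1.4  12.5] [85.  87.1]
0 139 [-10.5   0.5  12.6] [85.  87.4]
5 136 [-10.6   1.   12.6] [85.3 87.7]
10 138 [-10.7   0.9  12.7] [84.7 87.3]
15 137 [-10.7   1.4  12.8] [84.9 87. ]
20 133 [-10.8   1.4  12.8] [85.2 86.9]
25 132 [-10.8   1.4  12.9] [84.6 86.9]
30 130 [-11.    0.5  12.9] [84.8 87. ]
35 140 [-11.    0.4  12.9] [84.8 87.3]
40 118 [-11.    0.9  12.9] [85.1 87.2]
45 115 [-10.1   1.4  11.9] [84.7 87. ]
50 127 [-10.2   1.4  12. ] [84.8 87.5]
55 120 [-10.2   1.4  13.1] [84.8 87.6]
60 122 [-10.2   1.3  13.2] [85.  87.1]
65 31 [-10.3   0.4  12.9] [83.5 86.7]
70 44 [-3.5  0.9  5.3] [78.5 80.5]
75 43 [-3.6  0.4  5.3] [78.7 80. ]
80 275 [-13.9   1.4  13.8] [76.6 88.9]
85 276 [-13.9  -1.5  13.7] [ 88.4 115.2]
90 438 [-13.4   0.3  13.7] [ 99.  114.7]
```

View pics/w23.png

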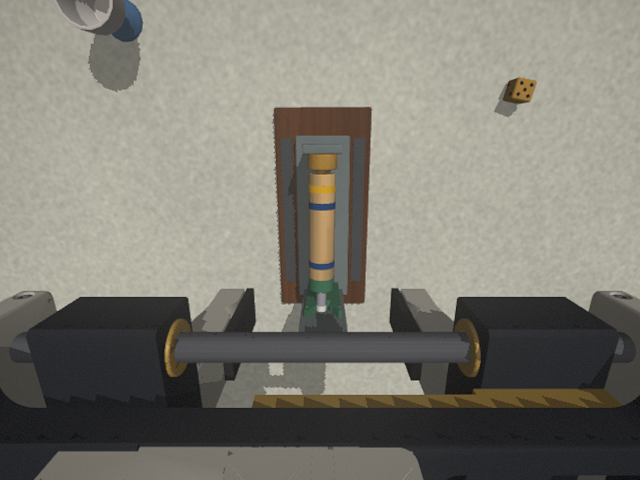

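View pics/c23.png

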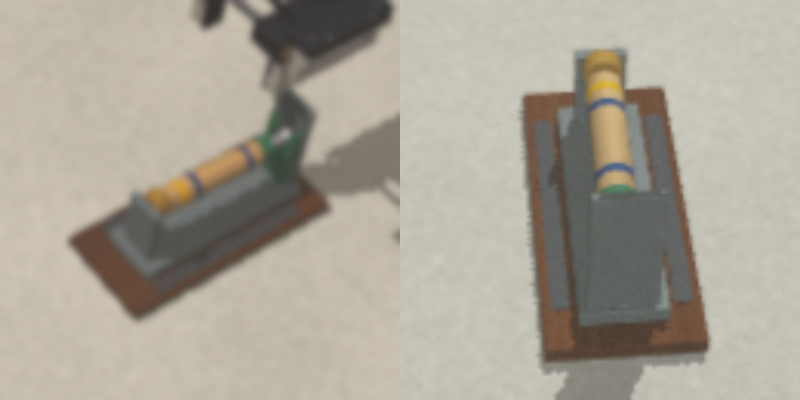

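The final view shows the steel pin in the green slot at (321,300) and the brass pin in its cup at (322,160). The roller is level, with its axis at about 75.3 mm, and the gripper is clear of it. I'm handing in.

```bash
python3 -c "
from h import *
print(ticket.finish_job(), bot.get_obs()['clock'])"
```

```text
the job is handed in; nothing more can be done
the job is handed in; nothing more can be done
```

The roller is seated in the holder and the job is handed in at about 21 s. `finish_job` reports no verdict, so the result rests on my own checks.

**What I did:**
- I gripped the roller at its middle, lifted it off the rest and carried it over the holder.
- I felt for the back plate, which took the steel pin's first contact about 3 mm further along than the camera suggested.
- I pressed the spring in by about 17 mm, which took 13–14 N, and slid down the plate. I then eased the brass pin about 10 mm into its cup, lowered the green end into the slot and let go.

**Last checks:**
- **Level:** the axis is at about 75.5 mm at the brass end and 75.2 mm at the green end.
- **Centring:** the raw depth reading is about 0.9 mm off the centre line, much the same as the camera's own sideways bias.
- **Seating:** the spring looks pressed about 6 mm, and the steel pin shows in the slot. The force on the cups at rest was not measured; a 6 mm press implies about 13 N.
- **Other things:** the arm was well clear, and I saw nothing else disturbed.

**What went wrong or disagreed:**
- **Tilt:** friction on the plate tilted the roller about 7° in the grip during the descent. It levelled out once the brass pin was in its cup.
- **Brief hard press:** the downward force reached about 17 N for a moment. With the spring forces that may have come close to the 30 N limit, and I backed off at once.
- **Cradle shift:** the camera put it at about +6 mm and the touch reading nearer +8 mm. The brass pin tip is therefore around y = −61 mm, inside the −59.5 mm limit but with little to spare.

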